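# Set up the clay colour-matching board

## Task

Set up the colour-matching board: take the cork block off it and lay it aside on the bare table, seat every clay test tile flat and square in a pocket of the board, and unfold the leg of the reference chart all the way and stand the chart upright on it on the board's rear half, close behind the low wooden strip, centred and square, with its coloured face looking out over the tiles. Leave the slip cup and the teapot lid where they are.

Things in the scene. Friction and masses are not known exactly. Their poses are not given: they have to be found in the camera images.
- match_board: Fixed plywood board on the table, 222 mm (its x) by 212 mm (its y), 12 mm thick; origin at the centre of its underside, z up. At its -x half is a row of four pockets along y made by low wooden rails; its +x half is a bare shelf for the chart. It may be turned by some 10 degrees.
- pocket1 (a point): Centre of the floor of pocket 1 of the board (12 mm above the table); axes as the board's. Each pocket is 52 mm (x) by 38 mm (y) and 5 mm deep, open at the middle of its two short sides by a 28 mm wide finger gap. Pockets 1 to 4 go from +y to -y, 46 mm apart.
- pocket2 (a point): Centre of the floor of pocket 2 of the board (12 mm above the table); axes as the board's. Each pocket is 52 mm (x) by 38 mm (y) and 5 mm deep, open at the middle of its two short sides by a 28 mm wide finger gap. Pockets 1 to 4 go from +y to -y, 46 mm apart.
- pocket3 (a point): Centre of the floor of pocket 3 of the board (12 mm above the table); axes as the board's. Each pocket is 52 mm (x) by 38 mm (y) and 5 mm deep, open at the middle of its two short sides by a 28 mm wide finger gap. Pockets 1 to 4 go from +y to -y, 46 mm apart.
- pocket4 (a point): Centre of the floor of pocket 4 of the board (12 mm above the table); axes as the board's. Each pocket is 52 mm (x) by 38 mm (y) and 5 mm deep, open at the middle of its two short sides by a 28 mm wide finger gap. Pockets 1 to 4 go from +y to -y, 46 mm apart.
- shelf (a point): Point on the board's upper face (12 mm above the table), in the middle of the rear (+x) edge of the low wooden strip (170 mm long, 5 mm high) that runs along y across the board; axes as the board's. The bare shelf behind it reaches 117 mm to +x. The chart's bottom edge belongs just behind the strip, within 50 mm of it, its middle within 30 mm of the strip's middle, its coloured face towards the pockets (-x), its leg's foot to +x.
- chart: Reference chart: a stiff framed panel 150 mm tall (its x), 130 mm wide (its y), 10 mm thick, about 0.37 kg with leg and loop. It starts lying face down on the table. Origin at the centre of its coloured face; x points to its top edge, z out of its back (up while it lies face down), so the face looks to -z.
- chart_center (a point): Centre of the chart's panel, half-way through its thickness; axes as the chart's.
- chart_foot (a point): Middle of the chart's bottom rear edge, on which it stands once it leans back on its leg; axes as the chart's. Standing on its open leg the chart leans back about 0.32 rad (its x axis that far from vertical) and the leg's foot stands about 79 mm behind this edge.
- leg (a joint): Angle of the chart's kickstand leg, rad: 0 folded flat on the back, 0.70 fully unfolded against its stop. It starts folded. Stiff friction hinge (about 0.05 N m): it stays where it is left. The chart's weight, once standing, pushes it against its stop.
- leg_hinge (a point): Middle of the leg's hinge axis, on the chart's back 110 mm up from the bottom edge and 14.5 mm from the face. The axis runs along the chart's y; the leg lies from here towards the bottom edge and its free end swings away from the back.
- leg_grip (a point): Place to pinch the leg: mid-thickness of the wooden strip (24 mm wide along y, 6 mm thick, its underside 1.5 mm off the panel's back when folded), 84 mm from the hinge, just above the foot. Axes: x from the foot towards the hinge, y along the hinge, z out of the back.
- leg_foot (a point): Centre of the round rubber foot bar across the leg's free end, 106 mm from the hinge; bar 10 mm thick, 56 mm long along y.
- loop (a joint): Angle of the wire hanging loop at the chart's top edge, rad: 0 in the plane of the panel (pointing away from the top edge), positive swung towards the back, negative towards the face, range -2.4 to 2.4. Its pivot lies in mid-thickness, 2 mm beyond the top edge. It turns easily (0.010 N m friction, enough to stay where it is left), so a chart lifted by the loop hangs nearly upright from its pivot, while the bar keeps the slant at which it is gripped.
- loop_bar (a point): Middle of the loop's crossbar: steel rod 8 mm thick, some 54 mm long along the chart's y, 34 mm from the loop's pivot. Pinch it from above. Axes: x from pivot to bar, y along the bar.
- tile_buff_c (a point): Buff fired clay test tile, 48 mm (its x) by 34 mm (its y) by 12 mm, with a small dark hole mark at one end; this is its centre, z up. Starts flat on the table with its x roughly along the board's x. Either way round is right in a pocket; seated, its centre lies 6 mm above the pocket's floor. May be absent.
- tile_red_c (a point): Red-brown fired clay test tile, 48 mm (its x) by 34 mm (its y) by 12 mm, with a small dark hole mark at one end; this is its centre, z up. Starts flat on the table with its x roughly along the board's x. Either way round is right in a pocket; seated, its centre lies 6 mm above the pocket's floor. May be absent.
- tile_grey_c (a point): Grey fired clay test tile, 48 mm (its x) by 34 mm (its y) by 12 mm, with a small dark hole mark at one end; this is its centre, z up. Starts flat on the table with its x roughly along the board's x. Either way round is right in a pocket; seated, its centre lies 6 mm above the pocket's floor. May be absent.
- tile_dark_c (a point): Dark brown fired clay test tile, 48 mm (its x) by 34 mm (its y) by 12 mm, with a small dark hole mark at one end; this is its centre, z up. Starts flat on the table with its x roughly along the board's x. Either way round is right in a pocket; seated, its centre lies 6 mm above the pocket's floor. May be absent.
- cork_c (a point): Cork sanding block, 32 mm wide, 52 mm long, 22 mm high; this is its centre, z up. Its 32 mm width lies along the direction 0.907 rad counter-clockwise (seen from above) of its x axis. It starts on the board's rear half. Laid aside, it rests on the table itself, its centre 11 mm up.
- slip_cup: Small clay cup, 65 mm across, 47 mm high, standing on the table; origin at the centre of its underside. Leave it alone.
- lid: Dark teapot lid, 80 mm across, 34 mm high with its knob, lying on the table; origin at the centre of its underside. Leave it alone.
Not all that is in view belongs to the job. What is shaped like the part that bears tile_dark_c but green is not meant.

How it is judged:
By the outcome, as a careful person would: the job done as asked, in the order asked, and still so for the second after the job is handed in, with the robot touching nothing.
Of tile_buff, tile_red, tile_grey, tile_dark only 3 to 4 are there at a start; the rules pass over those that are not, and their reading is None.
At some moment in a run one of tile_buff, tile_red, tile_grey, tile_dark may be knocked a few centimetres aside while the robot is not near it.
Once in a run the grip may slacken for a moment while it holds something.
It also fails if it takes over 208 s, if anything falls off the work surface, if the arm or the gripper's body presses on something with over 40 N, if the wrist force passes 120 N, or if a joint passes its speed limit or range.

## Robot

A 6-joint arm with a two-finger parallel gripper is mounted at the origin on a cart in front of the work surface, level with it; the furniture and walls round the work are solid. World frame = base frame: x ahead of the robot, y to its left, z up, the work surface at z = 0. Lengths are in m, angles in rad, forces in N, time in s.
With the tool pointing down it reaches from about 0.325 to 0.85 m from the base axis. Payload 4.4 kg.
Tool frame: the origin (TCP) lies between the finger pads; the fingertips stand 22 mm ahead of it and the grasp point (between the pads) lies 3 mm ahead of it; z points along the fingers, y is the direction in which the jaws open and shut (so a half turn about z gives the same grasp; the last joint's range is limited). The gripper opens to 94 mm and grips with 3 to 60 N. Pads are 16 mm wide; open, the fingers measure 119 mm over their backs; the gripper's body (75 mm by 177 mm) begins 78 mm behind the grasp point.
Start: joints at [-1.462, 0.207, 1.542, -0, 1.393, -0.15], TCP at [0.148, -0.556, 0.195] pointing down, gripper open.
Joint ranges: [-2.73, 2.73], [-0.86, 2.22], [0.23, 2.46], [-1.11, 4.25], [0.08, 2.63], [-2.82, 2.82]. Speed limits (rad/s): [2.79, 2.79, 3.14, 3.14, 3.14, 3.14].

## Interface

Orientations are given as a unit quaternion [x, y, z, w].
In Python, from plant import * gives the robot as it stands.
- The arm moves only by the tool step_arm, never from a script. Its arguments are lists of equal length, an entry for each row: "translation": the shift along the world's x, y, z in units of 25 mm (1.0 is 25 mm), a list of three; "rotation": the turn, a rotation vector about the world's x, y, z in units of 10 degrees (1.0 is 10 degrees), a list of three. In form: {"translation": [[x, y, z], ...], "rotation": [[ax, ay, az], ...]}. A call has exactly 5 rows; each row shifts and turns the commanded pose from where the row before left it; what a row does not reach is not made up. A row lasts 1/8 s, in which the tool goes at most 62.5 mm and 10.7 degrees, less where a joint would pass 70% of its speed; a pose out of reach is approached as far as the arm can. A call is refused whole if a number of a shift passes 1 or a number of a turn 1, either way. A call with a gripper value outside its range is refused whole. "fingers" is the opening, from 0 (shut) to 1 (fully open), set as the call begins (left out, the last holds). The fingers move at their own pace and stop on an object; "squeeze" is the grip in N (left out, the last holds). Time passes only in rows, so rows that do not move let the fingers close, or fill a call up. It gives the time, the measured TCP pose, the force and the opening at its end, in the units of the state.
- read_state(): the state, without advancing time (a new reading comes with each control period).
- capture(name): name is "scene" or "top" or "wrist"; returns the picture (400x640x3 uint8, blue, green, red); there is no depth.
- get_calibration(name): a dict with "vfov" (degrees; the focal length in pixels is half the picture's height over the tangent of half this angle, whatever the lens; pixels are square), "cx", "cy" (the principal point, pixels), "T" (4x4, takes a point from camera to world coordinates). Camera axes: x right, y up, looking along -z (the intrinsics and any distortion apply to the point x, -y, -z); pixel columns grow to the right and rows downward; lengths in m; the calibration is good to about 2 mm. A picture is of the moment at which its call begins: read the wrist's pose just before it. get_calibration takes no time and is no camera call; for the wrist camera it gives the pose at the moment of the call.
- close_job(): hands the job in, once; it reports no verdict.
The state is a dict: "clock": time; "q": joint angles; "qd": joint speeds; "tau": joint torques, N m; "tcp_pos": TCP position; "eef_rot": TCP orientation; "ft_force": force on the tool from outside, world axes, zero at the start; "moment": the same for the moment, N m; "gripper_width": opening from 0.0 (shut) to 1.0 (fully open).
Only numpy, scipy, OpenCV 4.12 (cv2) and the standard library are available. Lean on these libraries where they do the work, as an engineer would, in place of code of your own. Each camera call takes 0.05 s, during which the arm holds its last target.

## Working session

There is one attempt and no reset: what is moved stays moved. The work goes in short steps, Python scripts to look and compute and a tool call to move; the robot and the scene stay as the last step left them, time stands still between calls to the robot, and variables do not carry over. Pictures are saved under pics/ and viewed, and the job is handed in when it is done.

Besides the shell and the picture viewer there is one more tool, called after "Call:" by a JSON object that holds its "method" and its "body", one argument or row to a line. step_arm: Moves the arm, as the interface text tells. Its arguments: {"type":"object","properties":{"translation":{"type":"array","items":{"type":"array","items":{"type":"number"}}},"rotation":{"type":"array","items":{"type":"array","items":{"type":"number"}}},"fingers":{"type":"number"},"squeeze":{"type":"number"}},"required":["translation","rotation"]}

```bash
ls; mkdir -p pics; python3 - <<'E'
from plant import *
import cv2
s=read_state();print(s)
for n in("scene","top","wrist"):
    c=get_calibration(n);print(n,{k:(v if k!='T' else [[round(float(x),4) for x in r] for r in v]) for k,v in c.items()})
    cv2.imwrite(f"pics/{n}0.png",capture(n))
E
```

```text
pics
{'clock': 0.0, 'q': array([-1.46150078e+00,  2.07431650e-01,  1.54292780e+00, -1.42728154e-05,
        1.39345991e+00, -1.50491082e-01]), 'qd': array([ 0.00111181, -0.0016764 ,  0.00042023, -0.00065002,  0.001719  ,
       -0.00068387]), 'tau': array([-3.53811974e-04, -3.70881951e+01, -2.81418568e+01,  6.98690652e-02,
        3.60189378e-02, -1.70267012e-04]), 'tcp_pos': array([ 0.14760246, -0.55489333,  0.1937966 ]), 'eef_rot': array([ 9.91574940e-01,  1.29529532e-01,  1.59093749e-05, -1.11326154e-03]), 'ft_force': array([-0.01359167, -0.76336973,  0.61519773]), 'moment': array([-0.04523707, -0.00727261,  0.04691627]), 'gripper_width': 1.0010444424752205}
scene {'vfov': 56.11241919682331, 'cx': 319.24823805491826, 'cy': 203.0927422652833, 'T': [[0.563, 0.3751, -0.7364, -0.1353], [-0.8263, 0.2376, -0.5107, -0.7776], [-0.0166, 0.896, 0.4437, 0.4586], [0.0, 0.0, 0.0, 1.0]]}
top {'vfov': 49.57733637580736, 'cx': 327.64045232783604, 'cy': 199.49579014471973, 'T': [[-0.0083, 0.9965, -0.0826, 0.4591], [-1.0, -0.0085, -0.0023, -0.3152], [-0.003, 0.0826, 0.9966, 1.0261], [0.0, 0.0, 0.0, 1.0]]}
wrist {'vfov': 67.46778756298835, 'cx': 323.1190478772197, 'cy': 199.18197713617172, 'T': [[0.2565, 0.9317, 0.2572, 0.2222], [-0.9665, 0.2477, 0.0668, -0.535], [-0.0015, -0.2657, 0.964, 0.3832], [0.0, 0.0, 0.0, 1.0]]}
```

View pics/top0.png

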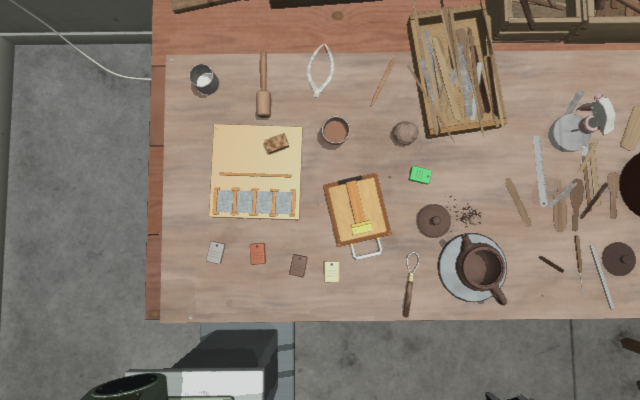

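View pics/scene0.png

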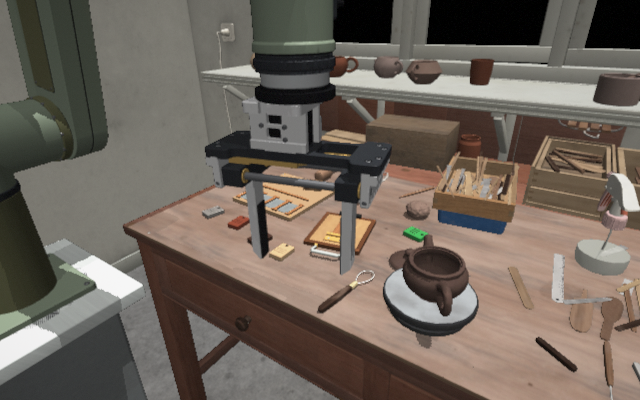

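View pics/wrist0.png

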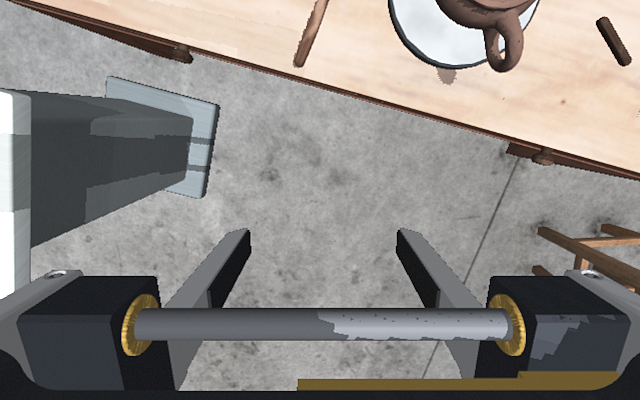

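```bash
cat > h.py <<'E'
from plant import *
import numpy as np, cv2, sys
from scipy.spatial.transform import Rotation as R
def p2w(c,u,v,z):
    f=200/np.tan(np.radians(c['vfov'])/2); T=np.array(c['T'])
    d=T[:3,:3]@np.array([(u-c['cx'])/f,-(v-c['cy'])/f,-1]); o=T[:3,3]
    return o+d*(z-o[2])/d[2]
def w2p(c,p):
    f=200/np.tan(np.radians(c['vfov'])/2); T=np.array(c['T'])
    q=T[:3,:3].T@(np.array(p)-T[:3,3]); return np.array([c['cx']+f*q[0]/-q[2],c['cy']-f*q[1]/-q[2]])
def snap(cam,name,crop=None,k=1):
    c=get_calibration(cam); im=capture(cam)
    cv2.imwrite(f'pics/{name}_raw.png',im)
    np.save(f'pics/{name}.npy',c,allow_pickle=True)
    crops(name,name,crop,k); return c,im
def crops(name,out,crop=None,k=1):
    im=cv2.imread(f'pics/{name}_raw.png')
    if crop: x0,y0,x1,y1=crop; im=im[y0:y1,x0:x1]
    else: x0=y0=0
    im=cv2.resize(im,None,fx=k,fy=k,interpolation=cv2.INTER_CUBIC)
    if crop:
        for x in range((x0//20+1)*20,x0+im.shape[1]//k,20): cv2.putText(im,str(x),((x-x0)*k,8),0,.3,(255,0,0),1);cv2.line(im,((x-x0)*k,9),((x-x0)*k,13),(255,0,0),1)
        for y in range((y0//20+1)*20,y0+im.shape[0]//k,20): cv2.putText(im,str(y),(0,(y-y0)*k+3),0,.3,(255,0,0),1)
    cv2.imwrite(f'pics/{out}.png',im)
def cal(name): return np.load(f'pics/{name}.npy',allow_pickle=True).item()
def st():
    s=read_state(); r=R.from_quat(s['eef_rot']).as_matrix()
    print('t',round(s['clock'],2),'tcp',s['tcp_pos'].round(4),'y',r[:,1].round(3),'z',r[:,2].round(3),'yaw',round(np.degrees(np.arctan2(r[1,1],r[0,1])),2),'F',s['ft_force'].round(1),'w',round(s['gripper_width'],3),'q',s['q'].round(2))
    return s
E
python3 - <<'E'
from h import *
c,im=snap('top','t1',(200,110,420,290),3)
print(im.shape); st()
for u,v,z in[(215,253,.012),(258,253,.012),(299,265,.012),(332,271,.012),(276,143,.034),(212,126,.012),(302,125,.012),(210,216,.012),(299,219,.012),(357,209,.01),(324,188,.01),(376,173,.01),(391,235,.01),(337,246,.01),(367,255,.01)]: print(u,v,p2w(c,u,v,z).round(3))
E
```

```text
(400, 640, 3)
t 0.2 tcp [ 0.1476 -0.5552  0.1942] y [ 0.257 -0.966 -0.001] z [-0.     0.001 -1.   ] yaw -75.12 F [-0.4  0.7  0.5] w 1.001 q [-1.46  0.21  1.54 -0.    1.39 -0.15]
215 253 [ 0.42  -0.05   0.012]
258 253 [ 0.42  -0.15   0.012]
299 265 [ 0.391 -0.245  0.012]
332 271 [ 0.377 -0.322  0.012]
276 143 [ 0.674 -0.194  0.034]
212 126 [ 0.721 -0.038  0.012]
302 125 [ 0.722 -0.253  0.012]
210 216 [ 0.507 -0.037  0.012]
299 219 [ 0.498 -0.245  0.012]
357 209 [ 0.52  -0.382  0.01 ]
324 188 [ 0.571 -0.304  0.01 ]
376 173 [ 0.605 -0.428  0.01 ]
391 235 [ 0.459 -0.46   0.01 ]
337 246 [ 0.434 -0.334  0.01 ]
367 255 [ 0.413 -0.403  0.01 ]
```

View pics/t1.png

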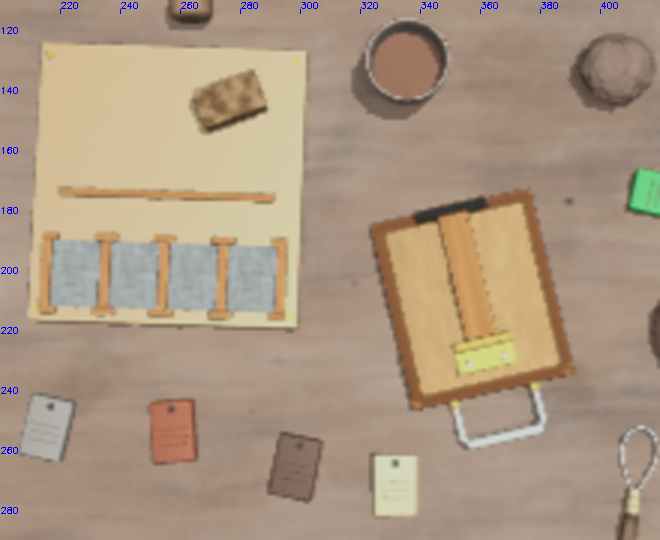

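Call:
{"method": "step_arm", "body": {
  "translation": [
    [0,0,1],
    [0.9,0.7,0.3],
    [0.9,0.7,0.3],
    [0.9,0.7,0.3],
    [0.9,0.7,0.3]
  ],
  "rotation": [
    [0,0,0],
    [0,0,0.5],
    [0,0,0.5],
    [0,0,0.5],
    [0,0,0.5]
  ]
}}

```text
clock: 0.82
tcp_pos: [0.2383, -0.4849, 0.2499]
eef_rot: [0.954, 0.301, 0.0, -0.0]
ft_force: [0.8, 0.3, 0.4]
gripper_width: 0.997
```

Call:
{"method": "step_arm", "body": {
  "translation": [
    [0.9,0.7,0],
    [0.9,0.7,0],
    [0.9,0.7,0],
    [0.9,0.7,0],
    [0.9,0.7,0]
  ],
  "rotation": [
    [0,0,0.6],
    [0,0,0.6],
    [0,0,0.6],
    [0,0,0.6],
    [0,0,0.6]
  ]
}}

```text
clock: 1.45
tcp_pos: [0.3508, -0.3974, 0.2497]
eef_rot: [0.843, 0.538, -0.0, -0.0]
ft_force: [0.3, 0.7, 0.2]
gripper_width: 1.001
```

Call:
{"method": "step_arm", "body": {
  "translation": [
    [0.9,0.7,0],
    [0.9,0.7,0],
    [0.9,0.7,0],
    [0.9,0.7,0],
    [0.9,0.7,0]
  ],
  "rotation": [
    [0,0,0.6],
    [0,0,0.6],
    [0,0,0.6],
    [0,0,0.6],
    [0,0,0.6]
  ]
}}

```text
clock: 2.08
tcp_pos: [0.4632, -0.3099, 0.2497]
eef_rot: [0.675, 0.738, -0.0, -0.0]
ft_force: [1.1, -0.6, 0.6]
gripper_width: 0.998
```

Call:
{"method": "step_arm", "body": {
  "translation": [
    [0.9,0.7,0],
    [0.9,0.7,0],
    [0.9,0.7,0],
    [0.9,0.7,0],
    [0.9,0.7,0]
  ],
  "rotation": [
    [0,0,0.4],
    [0,0,0.4],
    [0,0,0.4],
    [0,0,0.4],
    [0,0,0.3]
  ]
}}

```text
clock: 2.7
tcp_pos: [0.5757, -0.2225, 0.2495]
eef_rot: [0.545, 0.839, -0.0, -0.0]
ft_force: [0.0, -0.8, 0.9]
gripper_width: 1.006
```

```bash
python3 - <<'E'
from h import *
st()
c,im=snap('wrist','w1')
print(np.array(c['T']).round(3))
E
```

```text
t 2.7 tcp [ 0.5757 -0.2225  0.2495] y [ 0.914  0.407 -0.   ] z [-0.001  0.    -1.   ] yaw 23.99 F [ 0.  -0.8  0.9] w 1.006 q [-0.51  0.26  1.36 -0.    1.52 -0.93]
[[ 0.914 -0.392 -0.107  0.544]
 [ 0.406  0.881  0.243 -0.152]
 [-0.001 -0.265  0.964  0.439]
 [ 0.     0.     0.     1.   ]]
```

View pics/w1.png

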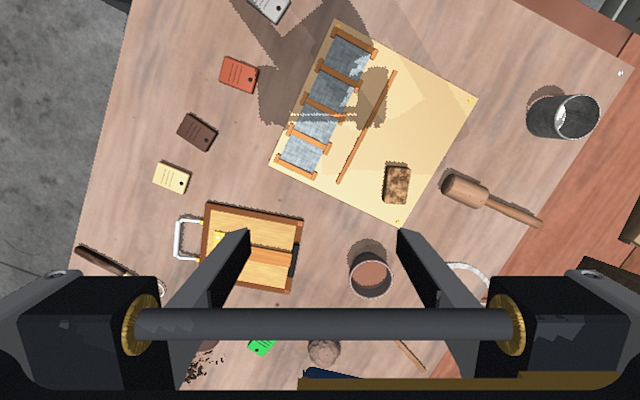

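```bash
python3 - <<'E'
from h import *
crops('w1','w1a',(260,10,500,230),3)
crops('w1','w1b',(140,0,340,210),3)
E
```

```text
(no output)
```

View pics/w1a.png

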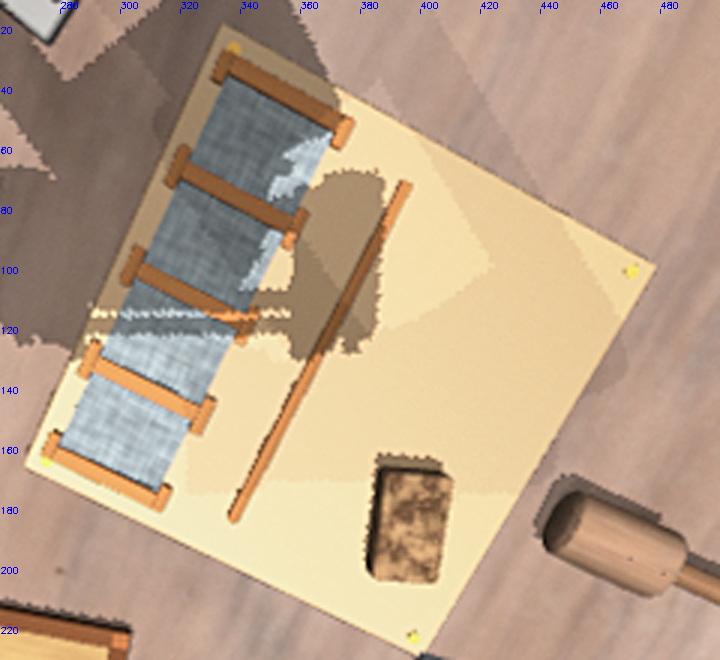

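View pics/w1b.png

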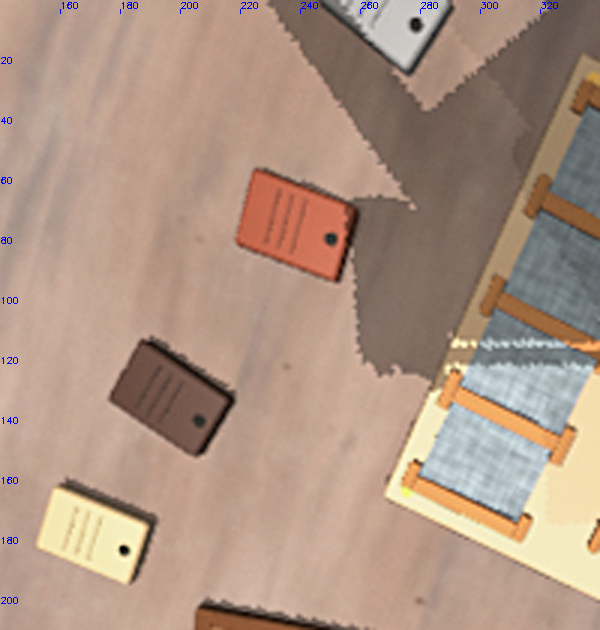

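```bash
python3 - <<'E'
from h import *
c=cal('w1')
def A(x,y): return 260+x/3,10+y/3
def B(x,y): return 140+x/3,y/3
def quad(pts,z,ax):
    P=np.array([p2w(c,*p,z)[:2] for p in pts]); ctr=P.mean(0)
    e=[(np.linalg.norm(P[i]-P[(i+1)%4])*1000).round(1) for i in range(4)]
    d=[np.degrees(np.arctan2(*(P[(i+1)%4]-P[i])[::-1])).round(1) for i in range(4)]
    print(ax,'ctr',ctr.round(4),'edges',e,'dirs',d); return P
quad([A(222,22),A(655,265),A(420,657),A(25,465)],.012,'board')
quad([A(381,467),A(452,475),A(440,582),A(371,577)],.034,'cork')
quad([B(258,168),B(357,208),B(338,281),B(238,242)],.012,'red')
quad([B(150,342),B(234,400),B(197,455),B(109,397)],.012,'dark')
quad([B(58,486),B(152,523),B(133,584),B(38,546)],.012,'buff')
a=p2w(c,*A(408,183),.017);b=p2w(c,*A(236,520),.017);print('strip',a,b,np.linalg.norm(a-b))
for p in [(334,128),(155,490),(60,432),(228,80)]: print(p2w(c,*A(*p),.012))
E
```

```text
board ctr [ 0.6125 -0.1447] edges [np.float64(219.0), np.float64(210.2), np.float64(218.5), np.float64(209.5)] dirs [np.float64(-2.4), np.float64(-92.3), np.float64(177.4), np.float64(87.8)]
cork ctr [ 0.6746 -0.1939] edges [np.float64(32.7), np.float64(50.7), np.float64(32.6), np.float64(51.9)] dirs [np.float64(17.5), np.float64(-68.0), np.float64(-160.3), np.float64(112.0)]
red ctr [ 0.4206 -0.1482] edges [np.float64(45.2), np.float64(32.1), np.float64(46.4), np.float64(32.3)] dirs [np.float64(3.0), np.float64(-84.7), np.float64(-176.7), np.float64(93.1)]
dark ctr [ 0.3929 -0.2428] edges [np.float64(44.4), np.float64(32.2), np.float64(46.6), np.float64(33.0)] dirs [np.float64(-11.8), np.float64(-104.0), np.float64(168.9), np.float64(72.2)]
buff ctr [ 0.3783 -0.3197] edges [np.float64(46.3), np.float64(33.0), np.float64(47.8), np.float64(32.4)] dirs [np.float64(1.3), np.float64(-89.0), np.float64(-179.5), np.float64(88.4)]
strip [ 0.60757707 -0.06034638  0.017     ] [ 0.60197737 -0.22707523  0.017     ] 0.1668228598086078
[ 0.56865953 -0.05264239  0.012     ]
[ 0.56085494 -0.23041068  0.012     ]
[ 0.508741   -0.22315941  0.012     ]
[ 0.51875995 -0.05422812  0.012     ]
```

Call:
{"method": "step_arm", "body": {
  "translation": [
    [1,0.29,-0.4],
    [1,0.29,-1],
    [1,0.28,-1],
    [0.96,0.28,-1],
    [0,0,-1]
  ],
  "rotation": [
    [0,0,-0.4],
    [0,0,0],
    [0,0,0],
    [0,0,0],
    [0,0,0]
  ],
  "squeeze": 20
}}

```text
clock: 3.38
tcp_pos: [0.6751, -0.1942, 0.1384]
eef_rot: [0.574, 0.819, 0.0, -0.0]
ft_force: [0.6, 0.1, -0.3]
gripper_width: 1.003
```

Call:
{"method": "step_arm", "body": {
  "translation": [
    [0,0,-1],
    [0,0,-1],
    [0,0,-1],
    [0,0,-0.7],
    [0,0,-0.36]
  ],
  "rotation": [
    [0,0,0],
    [0,0,0],
    [0,0,0],
    [0,0,0],
    [0,0,0]
  ]
}}

```text
clock: 4.0
tcp_pos: [0.6734, -0.1946, 0.037]
eef_rot: [0.575, 0.818, -0.0, -0.001]
ft_force: [-0.2, -1.1, 0.2]
gripper_width: 1.002
```

Call:
{"method": "step_arm", "body": {
  "translation": [
    [0,0,0],
    [0,0,0],
    [0,0,0],
    [0,0,0],
    [0,0,0]
  ],
  "rotation": [
    [0,0,0],
    [0,0,0],
    [0,0,0],
    [0,0,0],
    [0,0,0]
  ],
  "fingers": 0
}}

```text
clock: 4.62
tcp_pos: [0.6744, -0.1948, 0.0388]
eef_rot: [0.574, 0.819, 0.0, 0.0]
ft_force: [-0.6, -0.7, -0.1]
gripper_width: 0.505
```

```bash
python3 - <<'E'
from h import *
st()
c,im=snap('wrist','w2')
E
```

```text
t 4.62 tcp [ 0.6744 -0.1948  0.0388] y [0.94 0.34 0.  ] z [ 0. -0. -1.] yaw 19.88 F [-0.6 -0.7 -0.1] w 0.505 q [-0.4   0.61  1.32  0.    1.21 -0.75]
```

View pics/w2.png

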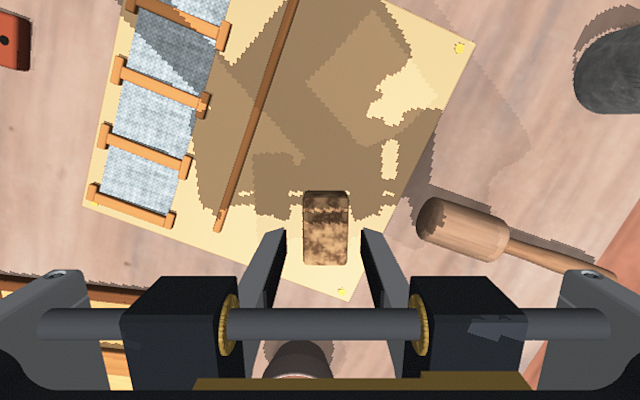

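Call:
{"method": "step_arm", "body": {
  "translation": [
    [0,0,0],
    [0,0,0],
    [0,0,0],
    [0,0,0],
    [0,0,0.3]
  ],
  "rotation": [
    [0,0,0],
    [0,0,0],
    [0,0,0],
    [0,0,0],
    [0,0,0]
  ]
}}

```text
clock: 5.3
tcp_pos: [0.6735, -0.1944, 0.0453]
eef_rot: [0.574, 0.819, -0.0, -0.001]
ft_force: [-0.3, 0.1, -0.1]
gripper_width: 0.001
```

Call:
{"method": "step_arm", "body": {
  "translation": [
    [0,0,1],
    [0,0,1],
    [0,0.7,0.5],
    [-0.4,0.9,0],
    [-0.5,0.9,0]
  ],
  "rotation": [
    [0,0,0],
    [0,0,0],
    [0,0,0],
    [0,0,0],
    [0,0,0]
  ]
}}

```text
clock: 5.92
tcp_pos: [0.6514, -0.1303, 0.1086]
eef_rot: [0.574, 0.819, 0.0, -0.0]
ft_force: [-0.6, -0.0, 0.3]
gripper_width: 0.002
```

Call:
{"method": "step_arm", "body": {
  "translation": [
    [-0.5,1,0],
    [-0.5,1,0],
    [-0.5,1,0],
    [-0.3,1,0],
    [-0.3,1,0]
  ],
  "rotation": [
    [0,0,0],
    [0,0,0],
    [0,0,0],
    [0,0,0],
    [0,0,0]
  ]
}}

```text
clock: 6.55
tcp_pos: [0.5982, -0.0051, 0.1083]
eef_rot: [0.574, 0.819, 0.0, -0.0]
ft_force: [0.2, -0.8, -0.1]
gripper_width: 0.002
```

Call:
{"method": "step_arm", "body": {
  "translation": [
    [0,1,0],
    [0,0,-1],
    [0,0,-1],
    [0,0,-0.8],
    [0,0,-0.3]
  ],
  "rotation": [
    [0,0,0],
    [0,0,0],
    [0,0,0],
    [0,0,0],
    [0,0,0]
  ]
}}

```text
clock: 7.18
tcp_pos: [0.5978, 0.0185, 0.0293]
eef_rot: [0.574, 0.819, -0.001, -0.001]
ft_force: [-0.8, -0.2, -0.7]
gripper_width: 0.006
```

```bash
python3 - <<'E'
from h import *
st()
c,im=snap('wrist','w3')
E
```

```text
t 7.17 tcp [0.5978 0.0185 0.0293] y [ 0.94   0.341 -0.003] z [-0.003  0.    -1.   ] yaw 19.91 F [-0.8 -0.2 -0.7] w 0.006 q [-0.11  0.44  1.61  0.    1.1  -0.46]
```

View pics/w3.png

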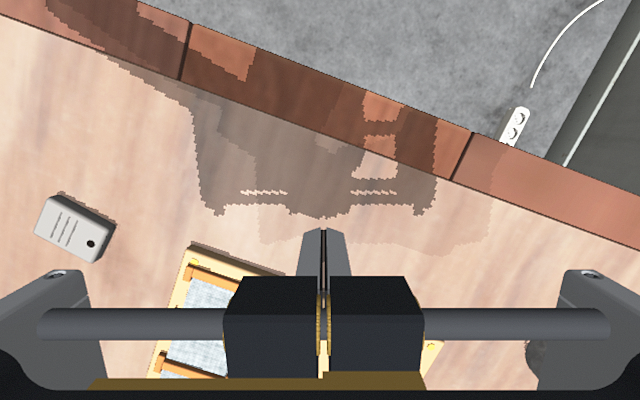

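```bash
python3 - <<'E'
from h import *
s=read_state();c=get_calibration('wrist')
r=R.from_quat(s['eef_rot']).as_matrix()
for d in(-.05,0,.003,.022): print(d,w2p(c,s['tcp_pos']+r[:,2]*d))
T=np.array(c['T']); print((r.T@(T[:3,3]-s['tcp_pos'])).round(4)); print((r.T@T[:3,:3]).round(3))
c2=cal('w2'); print(w2p(c2,[.6744,-.1948,.034]),w2p(c2,[.6744,-.1948,.012]), p2w(c2,326,228,.034))
snap('top','t2',(200,110,420,290),3)
E
```

```text
-0.05 [323.02354486 272.27783312]
0 [323.09134828 235.33178935]
0.003 [323.09440761 233.66476297]
0.022 [323.11195167 224.10501505]
[ 0.0776  0.0002 -0.1893]
[[-0.     0.964  0.266]
 [ 1.     0.     0.001]
 [ 0.001  0.266 -0.964]]
[323.16087999 232.78212515] [323.16601681 222.01068006] [ 0.67504243 -0.19080842  0.034     ]
```

View pics/t2.png

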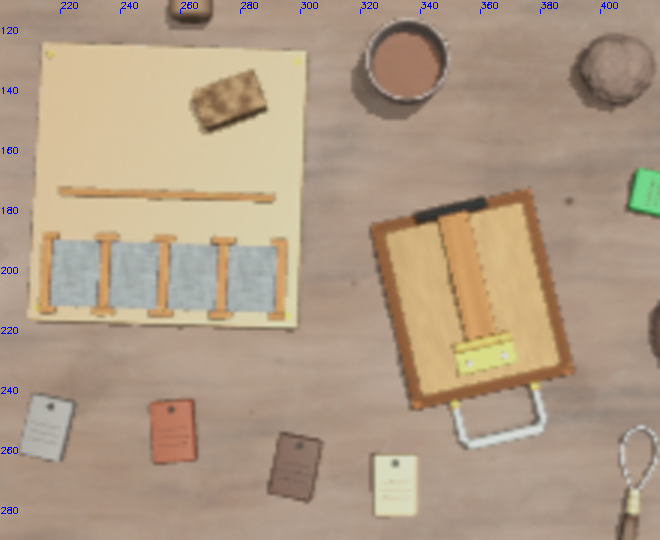

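```bash
python3 - <<'E'
import cv2,numpy as np
a=cv2.imread('pics/t1_raw.png').astype(int);b=cv2.imread('pics/t2_raw.png').astype(int);print(abs(a-b).max(),abs(a-b).mean())
c=cv2.imread('pics/top0.png').astype(int);print(abs(a-c).max())
from h import *
snap('scene','s2');snap('top','t3')
E
```

```text
203 9.275764322916666
42
```

View pics/s2.png

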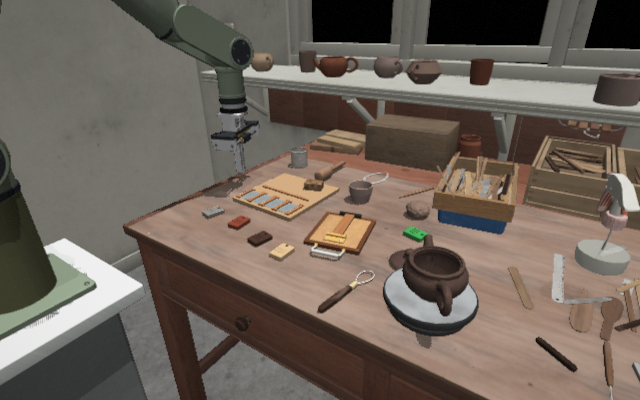

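View pics/t3.png

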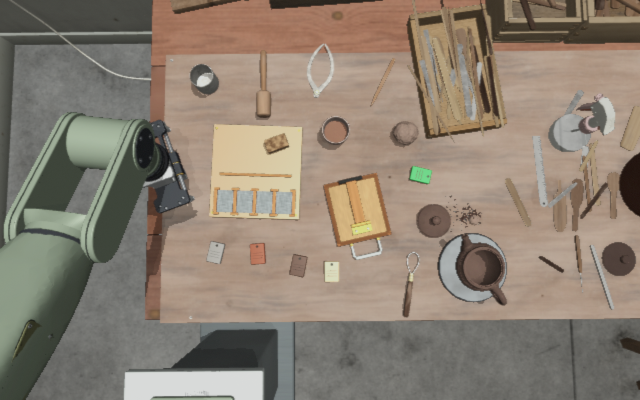

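```bash
python3 - <<'E'
import cv2,numpy as np
a=cv2.imread('pics/t1_raw.png').astype(int);b=cv2.imread('pics/t3_raw.png').astype(int)
def roi(n,x0,y0,x1,y1): print(n,abs(a-b)[y0:y1,x0:x1].max(),abs(a-b)[y0:y1,x0:x1].mean())
roi('cork',258,128,295,158);roi('chart',320,170,395,265);roi('tiles',205,238,345,290)
E
python3 - <<'E'
import sys; sys.path.insert(0,'.')
import cv2
a=cv2.imread('pics/t1_raw.png')[115:170,240:310];b=cv2.imread('pics/t3_raw.png')[115:170,240:310]
import numpy as np
cv2.imwrite('pics/cmp.png',cv2.resize(np.hstack([a,b]),None,fx=5,fy=5))
E
```

```text
cork 6 4.123423423423423
chart 6 3.9491461988304093
tiles 6 4.000824175824176
```

View pics/cmp.png

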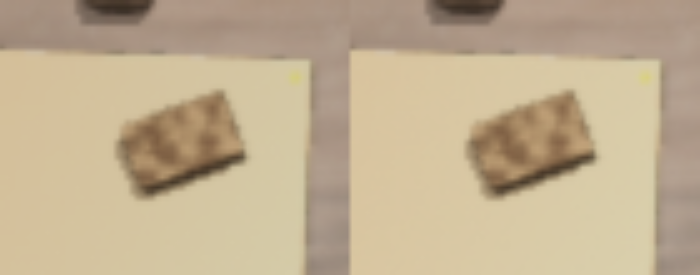

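```bash
python3 - <<'E'
from h import *
c=get_calibration('scene')
for z in (.007,.03,.05,.08): print(z,w2p(c,[.5978,.0185,z]))
crops('s2','s2a',(180,80,330,220),4)
crops('w2','w2a',(230,170,430,330),4)
E
```

```text
0.007 [241.53632346 183.62896783]
0.03 [240.71235428 176.65056099]
0.05 [239.98373729 170.47971639]
0.08 [238.86905418 161.03917844]
```

View pics/s2a.png

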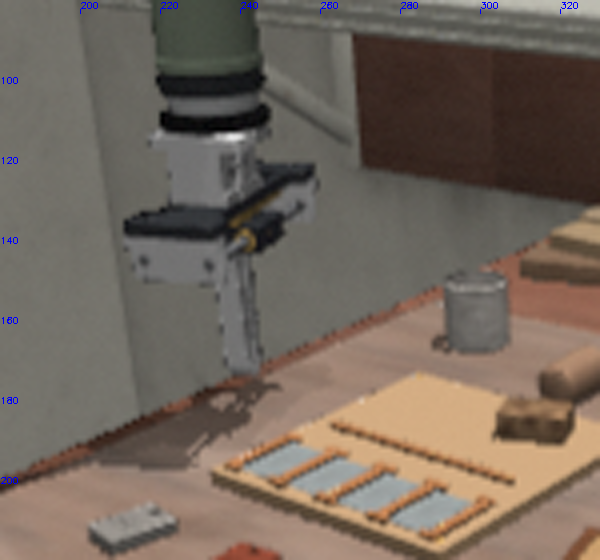

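View pics/w2a.png

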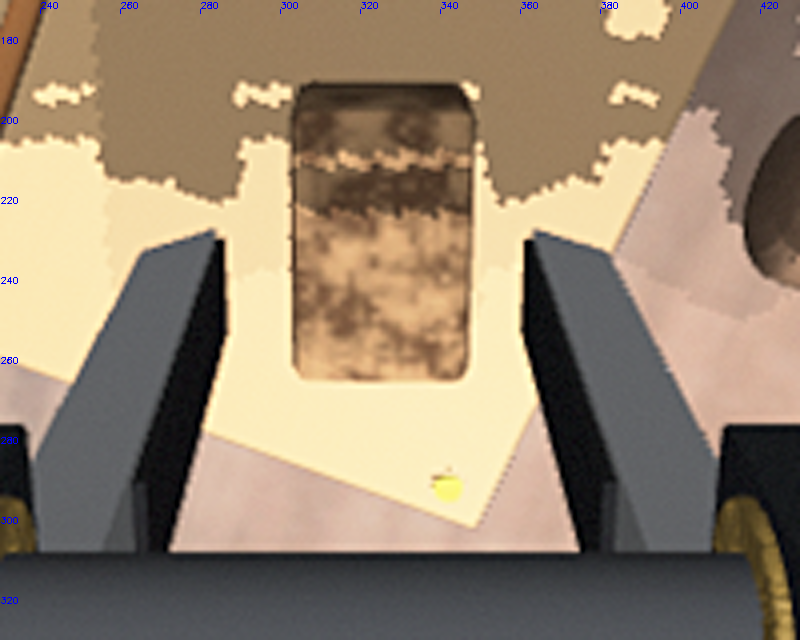

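Call:
{"method": "step_arm", "body": {
  "translation": [
    [0,0,-0.2],
    [0,0,-0.2],
    [0,0,-0.2],
    [0,0,-0.2],
    [0,0,0]
  ],
  "rotation": [
    [0,0,0],
    [0,0,0],
    [0,0,0],
    [0,0,0],
    [0,0,0]
  ]
}}

```text
clock: 8.0
tcp_pos: [0.5986, 0.0178, 0.0102]
eef_rot: [0.574, 0.819, -0.0, -0.001]
ft_force: [0.4, 0.2, -0.2]
gripper_width: 0.005
```

```bash
python3 - <<'E'
from h import *
s=st()
c,_=snap('scene','s3',(180,80,330,220),4)
for z in (0,.01,.02,.03,.04): print(z,w2p(c,[*s['tcp_pos'][:2],z]))
E
```

```text
t 8.0 tcp [0.5986 0.0178 0.0102] y [ 0.94   0.34  -0.001] z [-0.001  0.    -1.   ] yaw 19.88 F [ 0.4  0.2 -0.2] w 0.005 q [-0.11  0.46  1.62 -0.    1.06 -0.46]
0 [242.12141698 185.68891908]
0.01 [241.76828152 182.6869109 ]
0.02 [241.41240017 179.66155989]
0.03 [241.05374078 176.61259274]
0.04 [240.69227069 173.53973182]
```

View pics/s3.png

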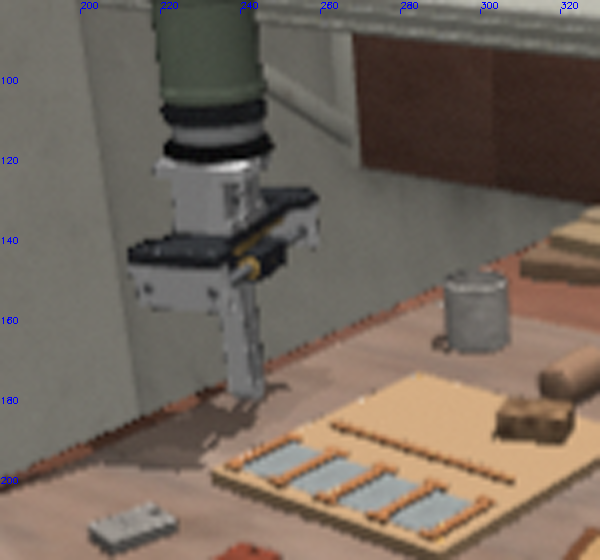

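Call:
{"method": "step_arm", "body": {
  "translation": [
    [0,0,-0.15],
    [0,0,-0.15],
    [0,0,-0.15],
    [0,0,-0.05],
    [0,0,0]
  ],
  "rotation": [
    [0,0,0],
    [0,0,0],
    [0,0,0],
    [0,0,0],
    [0,0,0]
  ]
}}

```text
clock: 8.68
tcp_pos: [0.5991, 0.0178, -0.0017]
eef_rot: [0.574, 0.819, -0.0, -0.0]
ft_force: [-0.4, -0.3, -0.3]
gripper_width: 0.003
```

```bash
python3 - <<'E'
from h import *
s=st()
c,_=snap('scene','s4',(180,80,330,220),4)
E
```

```text
t 8.68 tcp [ 0.5991  0.0178 -0.0017] y [ 0.94  0.34 -0.  ] z [-0.  0. -1.] yaw 19.89 F [-0.4 -0.3 -0.3] w 0.003 q [-0.11  0.48  1.62 -0.    1.04 -0.46]
```

View pics/s4.png

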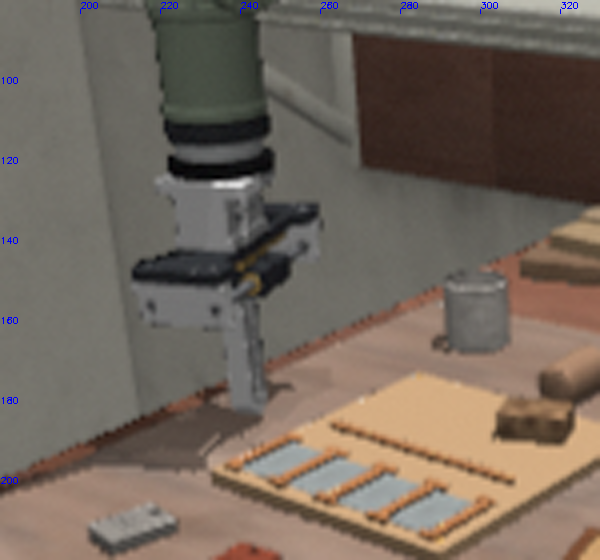

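Call:
{"method": "step_arm", "body": {
  "translation": [
    [0,0,-0.04],
    [0,0,-0.04],
    [0,0,-0.04],
    [0,0,-0.04],
    [0,0,-0.04]
  ],
  "rotation": [
    [0,0,0],
    [0,0,0],
    [0,0,0],
    [0,0,0],
    [0,0,0]
  ]
}}

```text
clock: 9.35
tcp_pos: [0.5992, 0.0178, -0.0066]
eef_rot: [0.574, 0.819, 0.0, -0.0]
ft_force: [0.3, 0.7, -0.7]
gripper_width: 0.003
```

Call:
{"method": "step_arm", "body": {
  "translation": [
    [0,0,-0.04],
    [0,0,-0.04],
    [0,0,-0.02],
    [0,0,0],
    [0,0,0]
  ],
  "rotation": [
    [0,0,0],
    [0,0,0],
    [0,0,0],
    [0,0,0],
    [0,0,0]
  ]
}}

```text
clock: 9.98
tcp_pos: [0.5992, 0.0178, -0.009]
eef_rot: [0.574, 0.819, 0.0, 0.0]
ft_force: [1.0, 0.6, -0.6]
gripper_width: 0.005
```

Call:
{"method": "step_arm", "body": {
  "translation": [
    [0,0,-0.04],
    [0,0,-0.02],
    [0,0,0],
    [0,0,0],
    [0,0,0]
  ],
  "rotation": [
    [0,0,0],
    [0,0,0],
    [0,0,0],
    [0,0,0],
    [0,0,0]
  ]
}}

```text
clock: 10.6
tcp_pos: [0.5993, 0.0178, -0.0102]
eef_rot: [0.574, 0.819, 0.0, 0.0]
ft_force: [-1.4, 1.0, 5.1]
gripper_width: 0.007
```

Call:
{"method": "step_arm", "body": {
  "translation": [
    [0,0,1],
    [0,0,1],
    [0,-0.8,1],
    [0.4,-1,0.2],
    [0.4,-1,0]
  ],
  "rotation": [
    [0,0,0],
    [0,0,0],
    [0,0,0],
    [0,0,0],
    [0,0,0]
  ],
  "fingers": 0.7
}}

```text
clock: 11.22
tcp_pos: [0.62, -0.0531, 0.0697]
eef_rot: [0.574, 0.819, 0.0, 0.001]
ft_force: [-0.1, 0.2, 0.4]
gripper_width: 0.499
```

Call:
{"method": "step_arm", "body": {
  "translation": [
    [0.4,-1,0],
    [0.4,-1,0],
    [0.4,-1,0],
    [0.4,-1,0],
    [0.4,-1,0]
  ],
  "rotation": [
    [0,0,0],
    [0,0,0],
    [0,0,0],
    [0,0,0],
    [0,0,0]
  ]
}}

```text
clock: 11.85
tcp_pos: [0.6694, -0.179, 0.0685]
eef_rot: [0.575, 0.818, -0.0, -0.001]
ft_force: [0.3, -0.1, 0.4]
gripper_width: 0.704
```

Call:
{"method": "step_arm", "body": {
  "translation": [
    [0.2,-0.67,0],
    [0,0,-0.8],
    [0,0,-0.8],
    [0,0,-0.7],
    [0,0,-0.3]
  ],
  "rotation": [
    [0,0,0],
    [0,0,0],
    [0,0,0],
    [0,0,0],
    [0,0,0]
  ]
}}

```text
clock: 12.48
tcp_pos: [0.6722, -0.1923, 0.0017]
eef_rot: [0.574, 0.819, -0.0, -0.002]
ft_force: [-8.7, 1.8, 25.9]
gripper_width: 0.703
```

Call:
{"method": "step_arm", "body": {
  "translation": [
    [0,0,0],
    [0,0,0],
    [0,0,0],
    [0,0,0],
    [0,0,0]
  ],
  "rotation": [
    [0,0,0],
    [0,0,0],
    [0,0,0],
    [0,0,0],
    [0,0,0]
  ],
  "fingers": 0
}}

```text
clock: 13.1
tcp_pos: [0.6746, -0.1941, 0.0049]
eef_rot: [0.574, 0.819, 0.0, 0.0]
ft_force: [0.2, 0.0, 0.8]
gripper_width: 0.338
```

Call:
{"method": "step_arm", "body": {
  "translation": [
    [0,0,0],
    [0,0,0.4],
    [0,0,0.7],
    [0,0,0.7],
    [0,0,0]
  ],
  "rotation": [
    [0,0,0],
    [0,0,0],
    [0,0,0],
    [0,0,0],
    [0,0,0]
  ]
}}

```text
clock: 13.72
tcp_pos: [0.6765, -0.1949, 0.0531]
eef_rot: [0.574, 0.819, 0.001, 0.003]
ft_force: [0.5, -0.1, -0.7]
gripper_width: 0.339
```

```bash
python3 - <<'E'
from h import *
s=st()
c,_=snap('wrist','w4')
E
```

```text
t 13.72 tcp [ 0.6765 -0.1949  0.0531] y [0.94  0.34  0.004] z [ 0.006 -0.002 -1.   ] yaw 19.89 F [ 0.5 -0.1 -0.7] w 0.339 q [-0.4   0.6   1.31 -0.    1.23 -0.75]
```

View pics/w4.png

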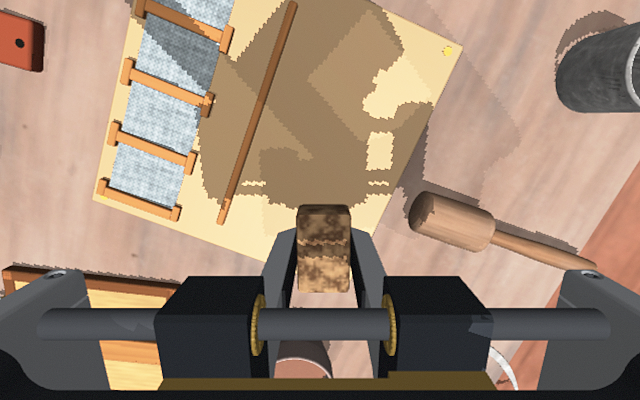

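Call:
{"method": "step_arm", "body": {
  "translation": [
    [0,1,0],
    [-0.4,1,0],
    [-0.4,1,0],
    [-0.4,1,0],
    [-0.4,1,0]
  ],
  "rotation": [
    [0,0,0],
    [0,0,0],
    [0,0,0],
    [0,0,0],
    [0,0,0]
  ]
}}

```text
clock: 14.4
tcp_pos: [0.6327, -0.0662, 0.0484]
eef_rot: [0.574, 0.819, -0.0, -0.001]
ft_force: [1.3, 0.4, -0.6]
gripper_width: 0.341
```

Call:
{"method": "step_arm", "body": {
  "translation": [
    [-0.4,1,0],
    [-0.4,1,0],
    [-0.4,1,0],
    [-0.2,0.6,0],
    [0,0,-0.6]
  ],
  "rotation": [
    [0,0,0],
    [0,0,0],
    [0,0,0],
    [0,0,0],
    [0,0,0]
  ]
}}

```text
clock: 15.02
tcp_pos: [0.6004, 0.022, 0.0354]
eef_rot: [0.574, 0.819, 0.001, 0.002]
ft_force: [-0.5, 0.3, -1.0]
gripper_width: 0.338
```

Call:
{"method": "step_arm", "body": {
  "translation": [
    [0,0,-0.6],
    [0,0,-0.6],
    [0,0,-0.4],
    [0,0,-0.2],
    [0,0,0]
  ],
  "rotation": [
    [0,0,0],
    [0,0,0],
    [0,0,0],
    [0,0,0],
    [0,0,0]
  ]
}}

```text
clock: 15.65
tcp_pos: [0.5984, 0.0202, -0.0086]
eef_rot: [0.574, 0.819, -0.001, -0.001]
ft_force: [-7.9, -0.3, 15.9]
gripper_width: 0.338
```

Call:
{"method": "step_arm", "body": {
  "translation": [
    [0,0,0],
    [0,0,0],
    [0,0,0],
    [0,0,0],
    [0,0,0]
  ],
  "rotation": [
    [0,0,0],
    [0,0,0],
    [0,0,0],
    [0,0,0],
    [0,0,0]
  ],
  "fingers": 0.7
}}

```text
clock: 16.27
tcp_pos: [0.6001, 0.021, -0.0102]
eef_rot: [0.574, 0.819, 0.0, 0.001]
ft_force: [2.9, 0.8, 3.1]
gripper_width: 0.7
```

Call:
{"method": "step_arm", "body": {
  "translation": [
    [0,0,0.5],
    [0,0,1],
    [0,0,1],
    [-0.6,-0.5,1],
    [-0.6,-0.5,1]
  ],
  "rotation": [
    [0,0,0],
    [0,0,0],
    [0,0,0],
    [0,0,-0.7],
    [0,0,-0.7]
  ]
}}

```text
clock: 16.9
tcp_pos: [0.5672, -0.004, 0.1022]
eef_rot: [0.671, 0.741, -0.001, -0.001]
ft_force: [0.8, 0.3, 0.1]
gripper_width: 0.703
```

```bash
python3 - <<'E'
from h import *
s=st()
c,_=snap('wrist','w5')
E
```

```text
t 16.9 tcp [ 0.5672 -0.004   0.1022] y [ 0.995  0.099 -0.003] z [-0.003  0.    -1.   ] yaw 5.69 F [0.8 0.3 0.1] w 0.703 q [-0.16  0.28  1.65 -0.    1.21 -0.26]
```

View pics/w5.png

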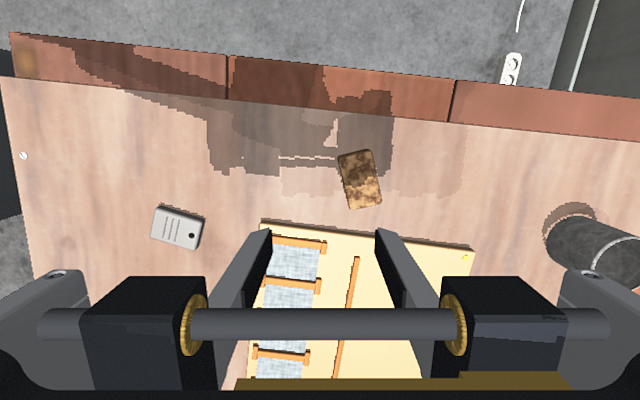

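Call:
{"method": "step_arm", "body": {
  "translation": [
    [-0.4,-1,0.8],
    [-0.4,-1,0.8],
    [-0.4,-1,0.8],
    [-0.4,-1,0.8],
    [-0.4,-1,0.8]
  ],
  "rotation": [
    [0,0,-0.4],
    [0,0,-0.4],
    [0,0,0],
    [0,0,0],
    [0,0,0]
  ]
}}

```text
clock: 17.58
tcp_pos: [0.5177, -0.1291, 0.2017]
eef_rot: [0.72, 0.694, -0.001, -0.001]
ft_force: [0.2, -0.1, -0.1]
gripper_width: 0.698
```

Call:
{"method": "step_arm", "body": {
  "translation": [
    [-0.4,-1,0.8],
    [-0.4,-1,0.8],
    [-0.4,-1,0.8],
    [-0.4,-1,0.8],
    [-0.3,-1,0.3]
  ],
  "rotation": [
    [0,0,0],
    [0,0,0],
    [0,0,0],
    [0,0,0],
    [0,0,0]
  ]
}}

```text
clock: 18.2
tcp_pos: [0.4711, -0.2545, 0.2902]
eef_rot: [0.72, 0.694, -0.0, -0.0]
ft_force: [0.1, 0.2, 0.1]
gripper_width: 0.698
```

```bash
python3 - <<'E'
from h import *
s=st()
c,_=snap('wrist','w6')
crops('w6','w6a',(130,0,380,200),3)
crops('w6','w6b',(300,0,550,200),3)
E
```

```text
t 18.2 tcp [ 0.4711 -0.2545  0.2902] y [ 0.999 -0.036 -0.   ] z [-0.  0. -1.] yaw -2.04 F [0.1 0.2 0.1] w 0.698 q [-0.66  0.06  1.51 -0.    1.57 -0.62]
```

View pics/w6.png

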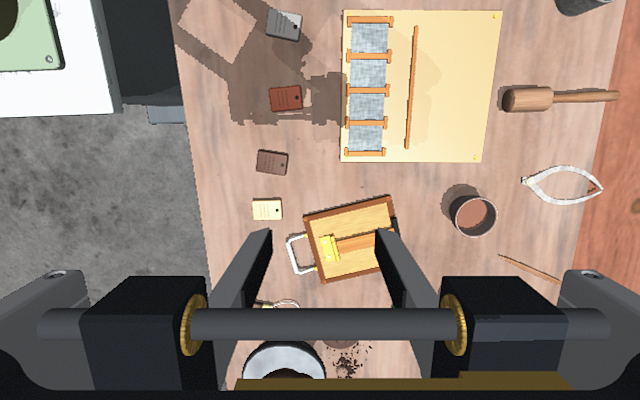

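View pics/w6a.png

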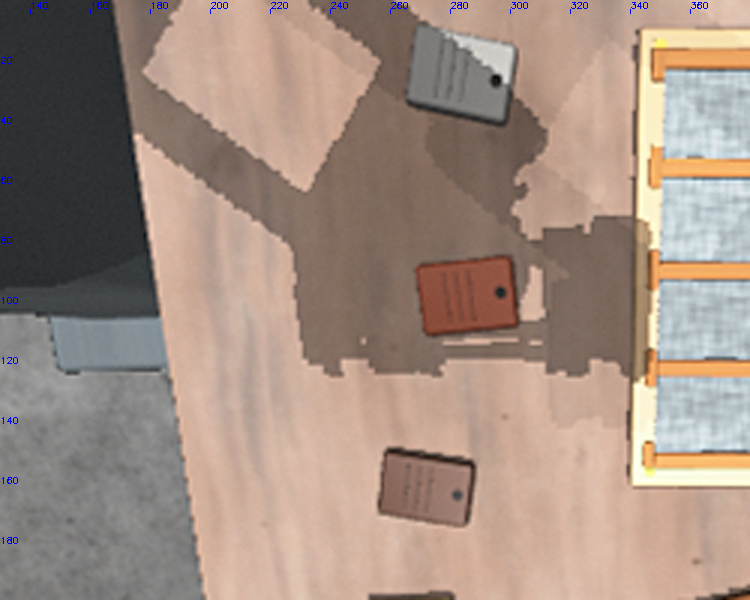

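View pics/w6b.png

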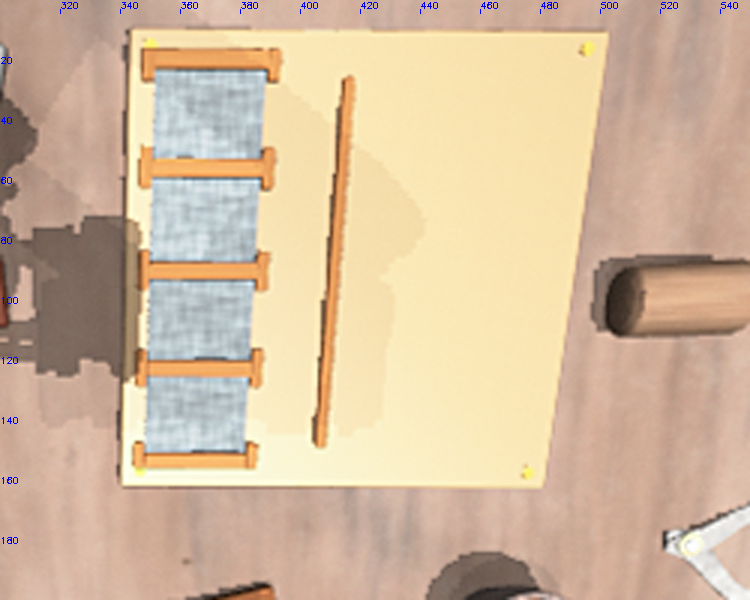

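```bash
cat >> h.py <<'E'
from scipy.optimize import least_squares
def quad(c,pts,z,ax,L=None,W=None):
    P=np.array([p2w(c,*p,z)[:2] for p in pts]); ctr=P.mean(0)
    e=[float((np.linalg.norm(P[i]-P[(i+1)%4])*1000).round(1)) for i in range(4)]
    v=(P[1]-P[0]+P[2]-P[3]); a=np.degrees(np.arctan2(v[1],v[0])); v=(P[0]-P[3]+P[1]-P[2]); b=np.degrees(np.arctan2(v[1],v[0]))-90
    print(ax,'ctr',ctr.round(4),'edges',e,'yaw',a.round(1),b.round(1)); return ctr,np.radians((a+b)/2)
E
python3 - <<'E'
from h import *
c=cal('w6')
A=lambda x,y:(130+x/3,y/3); B=lambda x,y:(300+x/3,y/3)
ctr,yaw=quad(c,[B(131,30),B(608,32),B(543,487),B(121,486)],.012,'board')
quad(c,[A(418,27),A(517,45),A(507,124),A(408,105)],.012,'grey')
quad(c,[A(417,267),A(512,257),A(518,325),A(427,334)],.012,'red')
quad(c,[A(386,452),A(474,464),A(466,525),A(379,513)],.012,'dark')
Rm=np.array([[np.cos(yaw),-np.sin(yaw)],[np.sin(yaw),np.cos(yaw)]])
for n,p,z in [('p1fl',(154,68),.012),('p1fr',(266,70),.012),('p4bl',(147,452),.012),('p4br',(245,453),.012),('p2 t r',(259,178),.012),('p3tl',(150,281),.012),('s top',(355,78),.017),('s bot',(326,446),.017),('sl top',(344,78),.017),('sl bot',(315,446),.017)]:
    w=p2w(c,*B(*p),z)[:2]; print(n,w.round(4),(Rm.T@(w-ctr)).round(4))
E
```

```text
board ctr [ 0.6123 -0.1457] edges [219.3, 209.9, 220.2, 210.2] yaw -2.2 -2.3
grey ctr [ 0.4237 -0.0521] edges [45.9, 33.4, 47.0, 32.9] yaw -11.6 -12.1
red ctr [ 0.4197 -0.1494] edges [46.9, 31.9, 45.7, 31.7] yaw 3.5 3.2
dark ctr [ 0.3911 -0.244 ] edges [45.7, 32.5, 46.0, 32.3] yaw -9.9 -11.6
p1fl [ 0.5174 -0.0523] [-0.0986  0.0895]
p1fr [ 0.5694 -0.055 ] [-0.0465  0.0889]
p4bl [ 0.5118 -0.2293] [-0.0971 -0.0875]
p4br [ 0.5624 -0.2316] [-0.0464 -0.0878]
p2 t r [ 0.567  -0.1011] [-0.047   0.0428]
p3tl [ 0.5144 -0.1458] [-0.0978 -0.004 ]
s top [ 0.6094 -0.0611] [-0.0063  0.0844]
s bot [ 0.6027 -0.2289] [-0.0063 -0.0836]
sl top [ 0.6043 -0.0609] [-0.0114  0.0844]
sl bot [ 0.5971 -0.2287] [-0.0119 -0.0836]
```

Call:
{"method": "step_arm", "body": {
  "translation": [
    [-0.2,1,-0.9],
    [-0.2,1,-0.9],
    [-0.3,1,-0.9],
    [-0.3,1,-0.9],
    [-0.3,1,-0.9]
  ],
  "rotation": [
    [0,0,-0.3],
    [0,0,-0.3],
    [0,0,-0.38],
    [0,0,0],
    [0,0,0]
  ],
  "fingers": 0.75
}}

```text
clock: 18.88
tcp_pos: [0.4378, -0.1271, 0.1752]
eef_rot: [0.776, 0.63, -0.0, -0.001]
ft_force: [-0.1, 0.6, 0.1]
gripper_width: 0.75
```

Call:
{"method": "step_arm", "body": {
  "translation": [
    [-0.2,1,-1],
    [-0.2,1,-1],
    [-0.2,1,-1],
    [0,0.1,-1],
    [0,0,-1]
  ],
  "rotation": [
    [0,0,0],
    [0,0,0],
    [0,0,0],
    [0,0,0],
    [0,0,0]
  ]
}}

```text
clock: 19.5
tcp_pos: [0.4228, -0.05, 0.0505]
eef_rot: [0.776, 0.631, -0.001, -0.001]
ft_force: [0.8, 0.2, -0.5]
gripper_width: 0.749
```

```bash
python3 - <<'E'
from h import *
s=st()
c,_=snap('wrist','w7',(200,140,450,290),3)
for d in (0.0,.02,-.02): print(w2p(c,[.4237,-.0521,.012]))
E
```

```text
t 19.5 tcp [ 0.4228 -0.05    0.0505] y [ 0.979 -0.204 -0.002] z [-0.002  0.001 -1.   ] yaw -11.78 F [ 0.8  0.2 -0.5] w 0.749 q [-0.32  0.08  2.03  0.    1.04 -0.12]
[325.1387027  219.18715304]
[325.1387027  219.18715304]
[325.1387027  219.18715304]
```

View pics/w7.png

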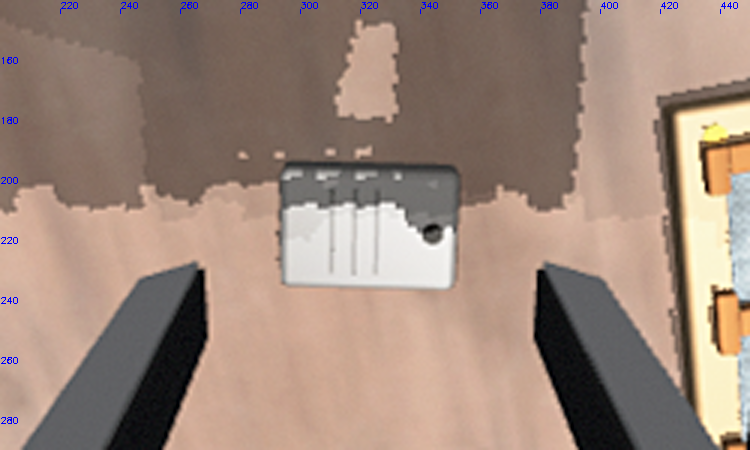

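Call:
{"method": "step_arm", "body": {
  "translation": [
    [0,0,-0.9],
    [0,0,-0.7],
    [0,0,-0.4],
    [0,0,-0.2],
    [0,0,-0.1]
  ],
  "rotation": [
    [0,0,0],
    [0,0,0],
    [0,0,0],
    [0,0,0],
    [0,0,0]
  ],
  "squeeze": 25
}}

```text
clock: 20.18
tcp_pos: [0.4244, -0.0515, -0.0054]
eef_rot: [0.777, 0.63, 0.0, 0.0]
ft_force: [-0.5, -0.4, -0.2]
gripper_width: 0.752
```

Call:
{"method": "step_arm", "body": {
  "translation": [
    [0,0,0],
    [0,0,0],
    [0,0,0],
    [0,0,0],
    [0,0,0]
  ],
  "rotation": [
    [0,0,0],
    [0,0,0],
    [0,0,0],
    [0,0,0],
    [0,0,0]
  ],
  "fingers": 0.2
}}

```text
clock: 20.8
tcp_pos: [0.4245, -0.0516, -0.0052]
eef_rot: [0.777, 0.63, 0.0, 0.0]
ft_force: [-1.5, 0.1, 4.8]
gripper_width: 0.506
```

Call:
{"method": "step_arm", "body": {
  "translation": [
    [0,0,0.2],
    [0,0,0.6],
    [0,0,0.8],
    [0,0,0.4],
    [0,0,0]
  ],
  "rotation": [
    [0,0,0],
    [0,0,0],
    [0,0,0],
    [0,0,0],
    [0,0,0]
  ]
}}

```text
clock: 21.42
tcp_pos: [0.4252, -0.0518, 0.0456]
eef_rot: [0.777, 0.63, 0.001, 0.001]
ft_force: [0.7, 0.5, -0.5]
gripper_width: 0.507
```

```bash
python3 - <<'E'
from h import *
s=st()
c,_=snap('wrist','w8',(200,140,450,290),3)
print(w2p(c,s['tcp_pos']-[0,0,.0]),s['tcp_pos'])
E
```

```text
t 21.43 tcp [ 0.4252 -0.0518  0.0456] y [ 0.978 -0.206  0.003] z [ 0.003 -0.001 -1.   ] yaw -11.91 F [ 0.7  0.5 -0.5] w 0.507 q [-0.32  0.09  2.03  0.    1.03 -0.12]
[323.45356918 235.29331039] [ 0.42520945 -0.05177608  0.0455735 ]
```

View pics/w8.png

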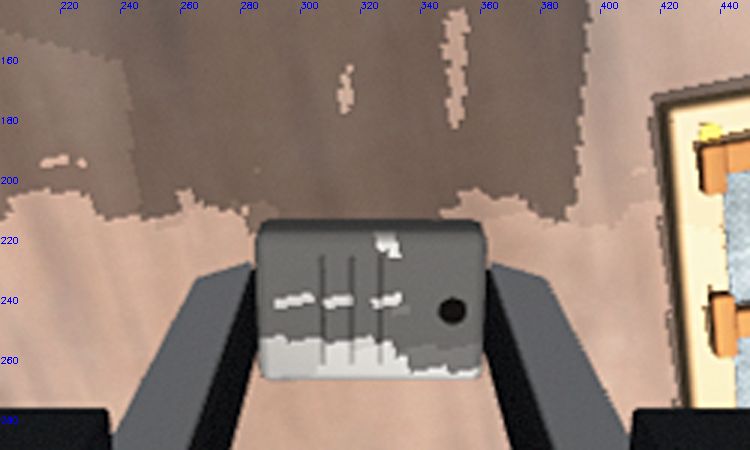

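```bash
cat >> h.py <<'E'
def inhand(name,s,ctr_uv,dz=.0175):
    c=cal(name); w=p2w(c,*ctr_uv,s['tcp_pos'][2]+dz); r=R.from_quat(s['eef_rot']).as_matrix()
    print('tool offs of tile (x,y)',(r.T@(w-s['tcp_pos']))[:2].round(4))
E
python3 - <<'E'
from h import *
s=read_state()
inhand('w8',s,(200+371/3,140+(232+378)/6))
inhand('w8',s,(200+371/3,140+(232)/3))
inhand('w8',s,(200+371/3,140+(378)/3))
E
```

```text
tool offs of tile (x,y) [0.0026 0.0009]
tool offs of tile (x,y) [0.0185 0.0009]
tool offs of tile (x,y) [-0.0142  0.0009]
```

Call:
{"method": "step_arm", "body": {
  "translation": [
    [0.9,-0.2,0],
    [1,-0.2,0],
    [1,-0.2,0],
    [1,-0.2,0],
    [0.88,-0.14,0]
  ],
  "rotation": [
    [0,0,0.2],
    [0,0,0.2],
    [0,0,0.2],
    [0,0,0.2],
    [0,0,0.15]
  ]
}}

```text
clock: 22.1
tcp_pos: [0.5437, -0.0749, 0.0432]
eef_rot: [0.722, 0.692, -0.001, -0.001]
ft_force: [0.1, 0.3, -0.4]
gripper_width: 0.509
```

Call:
{"method": "step_arm", "body": {
  "translation": [
    [0,0,0],
    [0,0,-0.4],
    [0,0,-0.4],
    [0,0,0],
    [0,0,0]
  ],
  "rotation": [
    [0,0,0],
    [0,0,0],
    [0,0,0],
    [0,0,0],
    [0,0,0]
  ]
}}

```text
clock: 22.72
tcp_pos: [0.5433, -0.0749, 0.0243]
eef_rot: [0.722, 0.692, -0.0, -0.0]
ft_force: [0.9, 0.3, -1.0]
gripper_width: 0.506
```

```bash
python3 - <<'E'
from h import *
s=st()
c,_=snap('wrist','w9',(220,150,420,300),4)
def bw(x,y,z):
    t=np.radians(-2.3); return [.6124+x*np.cos(t)-y*np.sin(t),-.1452+x*np.sin(t)+y*np.cos(t),z]
for n,p in dict(edgeL=(-.111,.106,.012),edgeR=(.111,.106,.012)).items(): print(n,w2p(c,bw(*p)))
E
```

```text
t 22.73 tcp [ 0.5433 -0.0749  0.0243] y [ 0.999 -0.042 -0.   ] z [-0.  0. -1.] yaw -2.42 F [ 0.9  0.3 -1. ] w 0.506 q [-0.29  0.35  1.75 -0.    1.04 -0.25]
edgeL [265.98859756 176.1158089 ]
edgeR [591.05838111 175.37476108]
```

View pics/w9.png

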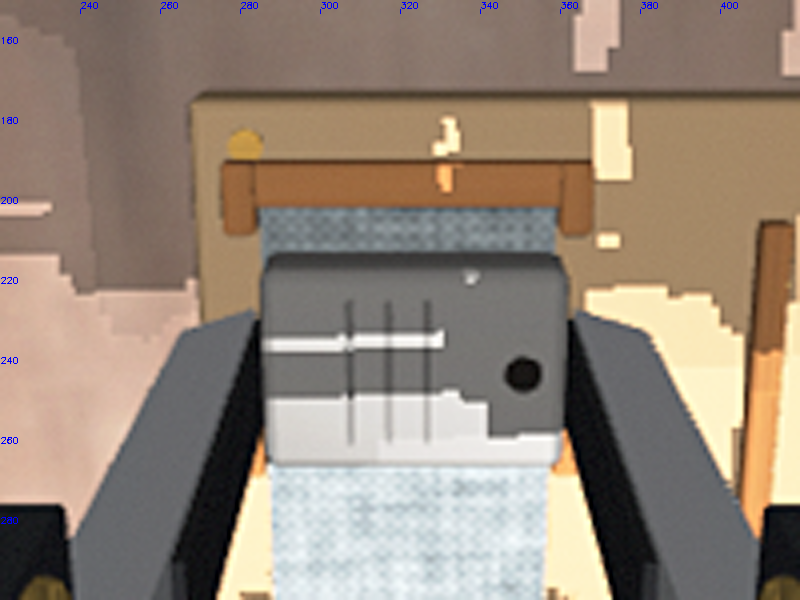

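```bash
cat >> h.py <<'E'
def rel(c,s,u,v,z):
    r=R.from_quat(s['eef_rot']).as_matrix(); return (r.T@(p2w(c,u,v,z)-s['tcp_pos']))[:2]*1000
E
python3 - <<'E'
from h import *
s=read_state();c=cal('w9')
X=lambda x,y:(220+x/4,150+y/4)
print('rail inner top',rel(c,s,*X(405,207),.017).round(1),'outer',rel(c,s,*X(405,160),.017).round(1),'board edge',rel(c,s,*X(405,95),.012).round(1))
print('tile front',rel(c,s,*X(415,257),.0418).round(1),'back',rel(c,s,*X(415,464),.0418).round(1))
print('floor l/r',rel(c,s,*X(261,210),.012).round(1),rel(c,s,*X(556,210),.012).round(1))
print('rail ends l/r',rel(c,s,*X(222,200),.017).round(1),rel(c,s,*X(592,200),.017).round(1))
E
```

```text
rail inner top [21.7 -1.8] outer [30.  -1.8] board edge [40.2 -1.8]
tile front [20.9 -0.2] back [-13.6  -0.2]
floor l/r [ 19.7 -27.1] [19.7 24.6]
rail ends l/r [ 23. -33.] [22.9 30. ]
```

Call:
{"method": "step_arm", "body": {
  "translation": [
    [-0.05,-0.025,0],
    [0,0,-0.3],
    [0,0,-0.2],
    [0,0,-0.12],
    [0,0,-0.08]
  ],
  "rotation": [
    [0,0,0],
    [0,0,0],
    [0,0,0],
    [0,0,0],
    [0,0,0]
  ]
}}

```text
clock: 23.4
tcp_pos: [0.5422, -0.0755, 0.0068]
eef_rot: [0.722, 0.692, -0.0, -0.0]
ft_force: [-3.8, -0.0, 10.9]
gripper_width: 0.503
```

```bash
python3 - <<'E'
from h import *
s=st()
c,_=snap('wrist','w10',(220,150,420,300),4)
E
```

```text
t 23.4 tcp [ 0.5422 -0.0755  0.0068] y [ 0.999 -0.042 -0.001] z [-0.001  0.    -1.   ] yaw -2.42 F [-3.8 -0.  10.9] w 0.503 q [-0.3   0.38  1.75 -0.    1.01 -0.25]
```

View pics/w10.png

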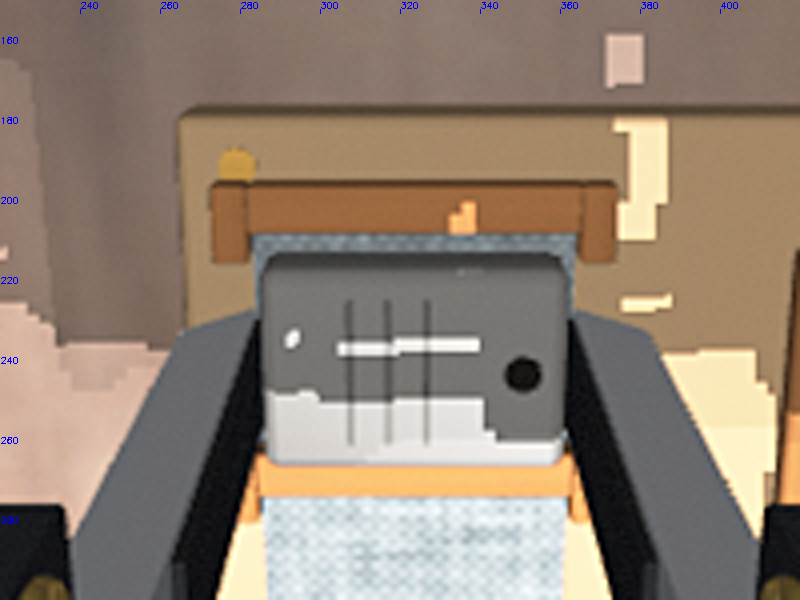

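Call:
{"method": "step_arm", "body": {
  "translation": [
    [0,0,0],
    [0,0,0],
    [0,0,0.4],
    [0,0,1],
    [0,0,1]
  ],
  "rotation": [
    [0,0,0],
    [0,0,0],
    [0,0,0],
    [0,0,0],
    [0,0,0]
  ],
  "fingers": 0.75
}}

```text
clock: 24.08
tcp_pos: [0.5425, -0.0756, 0.0681]
eef_rot: [0.722, 0.692, 0.0, 0.0]
ft_force: [0.1, 0.2, 0.8]
gripper_width: 0.753
```

Call:
{"method": "step_arm", "body": {
  "translation": [
    [-1,-0.6,0],
    [-1,-0.6,0],
    [-1,-0.6,0],
    [-1,-0.6,0],
    [-0.89,-0.48,0]
  ],
  "rotation": [
    [0,0,0.15],
    [0,0,0.15],
    [0,0,0.15],
    [0,0,0.11],
    [0,0,0]
  ]
}}

```text
clock: 24.7
tcp_pos: [0.4197, -0.1483, 0.0678]
eef_rot: [0.687, 0.726, 0.0, 0.001]
ft_force: [0.2, 0.3, 0.5]
gripper_width: 0.751
```

```bash
python3 - <<'E'
from h import *
s=st()
c,_=snap('wrist','w11')
E
```

```text
t 24.7 tcp [ 0.4197 -0.1483  0.0678] y [0.998 0.056 0.001] z [ 0.001 -0.001 -1.   ] yaw 3.19 F [0.2 0.3 0.5] w 0.751 q [-0.53  0.08  1.97 -0.    1.08 -0.59]
```

View pics/w11.png

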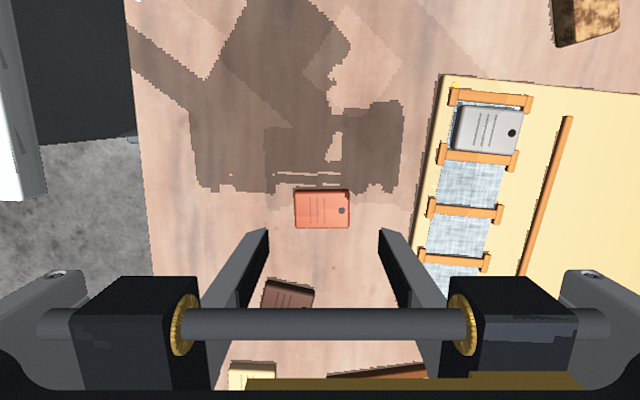

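```bash
python3 - <<'E'
from h import *
s=read_state();c=cal('w11')
print(rel(c,s,322,209,.012)); print(rel(c,s,288,296,.012))
E
```

```text
[1.63028542 1.61336057]
[-83.29497181 -30.1355885 ]
```

Call:
{"method": "step_arm", "body": {
  "translation": [
    [0,0.05,-1],
    [0,0,-0.9],
    [0,0,-0.6],
    [0,0,-0.3],
    [0,0,-0.13]
  ],
  "rotation": [
    [0,0,0],
    [0,0,0],
    [0,0,0],
    [0,0,0],
    [0,0,0]
  ]
}}

```text
clock: 25.38
tcp_pos: [0.4206, -0.1464, -0.0063]
eef_rot: [0.687, 0.727, 0.0, 0.0]
ft_force: [-0.0, -0.0, 0.3]
gripper_width: 0.754
```

Call:
{"method": "step_arm", "body": {
  "translation": [
    [0,0,0],
    [0,0,0],
    [0,0,0],
    [0,0,0],
    [0,0,0]
  ],
  "rotation": [
    [0,0,0],
    [0,0,0],
    [0,0,0],
    [0,0,0],
    [0,0,0]
  ],
  "fingers": 0.2
}}

```text
clock: 26.0
tcp_pos: [0.4206, -0.1466, -0.0058]
eef_rot: [0.687, 0.726, 0.0, 0.0]
ft_force: [-1.6, 0.1, 4.5]
gripper_width: 0.508
```

Call:
{"method": "step_arm", "body": {
  "translation": [
    [0,0,0.2],
    [0,0,0.6],
    [0,0,0.8],
    [0,0,0.4],
    [0,0,0]
  ],
  "rotation": [
    [0,0,0],
    [0,0,0],
    [0,0,0],
    [0,0,0],
    [0,0,0]
  ]
}}

```text
clock: 26.62
tcp_pos: [0.4211, -0.1468, 0.0449]
eef_rot: [0.687, 0.726, 0.0, 0.001]
ft_force: [-1.3, 0.6, -0.7]
gripper_width: 0.507
```

Call:
{"method": "step_arm", "body": {
  "translation": [
    [0.9,0.2,0],
    [1,0.25,0],
    [1,0.25,0],
    [1,0.25,0],
    [0.92,0.17,0]
  ],
  "rotation": [
    [0,0,-0.15],
    [0,0,-0.15],
    [0,0,-0.15],
    [0,0,-0.11],
    [0,0,0]
  ]
}}

```text
clock: 27.25
tcp_pos: [0.5407, -0.1177, 0.0426]
eef_rot: [0.722, 0.692, -0.0, -0.001]
ft_force: [-0.2, 0.8, -0.2]
gripper_width: 0.506
```

Call:
{"method": "step_arm", "body": {
  "translation": [
    [0,0,0],
    [0,0,-0.4],
    [0,0,-0.4],
    [0,0,0],
    [0,0,0]
  ],
  "rotation": [
    [0,0,0],
    [0,0,0],
    [0,0,0],
    [0,0,0],
    [0,0,0]
  ]
}}

```text
clock: 27.88
tcp_pos: [0.5403, -0.1184, 0.0235]
eef_rot: [0.722, 0.692, -0.0, -0.0]
ft_force: [-0.0, -0.2, -0.7]
gripper_width: 0.505
```

```bash
python3 - <<'E'
from h import *
s=st()
c,_=snap('wrist','w12',(220,150,420,300),4)
E
```

```text
t 27.88 tcp [ 0.5403 -0.1184  0.0235] y [ 0.999 -0.042 -0.   ] z [-0.  0. -1.] yaw -2.44 F [-0.  -0.2 -0.7] w 0.505 q [-0.37  0.36  1.73 -0.    1.05 -0.33]
```

View pics/w12.png

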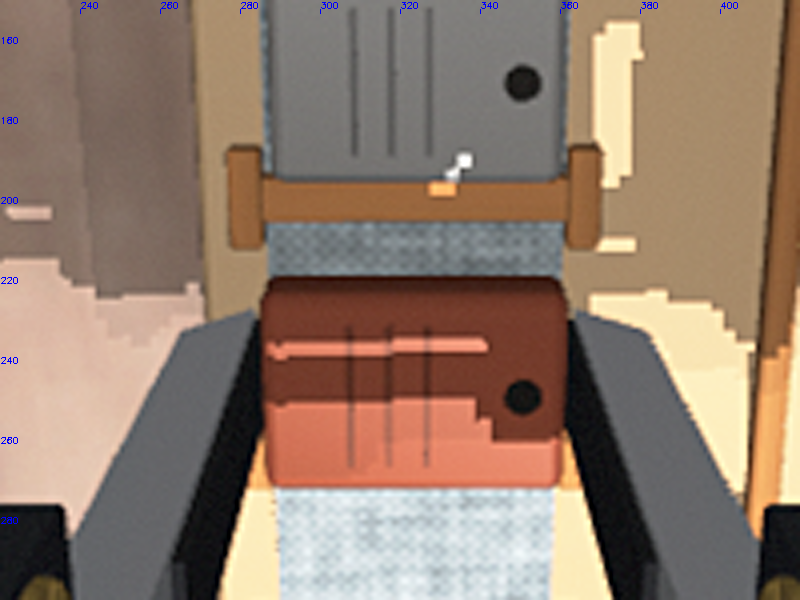

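```bash
cat >> h.py <<'E'
def pk(name,rail,front,back,fl,fr,tl,tr):
    s=read_state();c=cal(name); X=lambda x,y:(220+x/4,150+y/4)
    zt=s['tcp_pos'][2]+.0175
    py=rel(c,s,*X(405,rail),.017)[0]-19; ty=(rel(c,s,*X(415,front),zt)[0]+rel(c,s,*X(415,back),zt)[0])/2
    px=(rel(c,s,*X(fl,rail),.012)[1]+rel(c,s,*X(fr,rail),.012)[1])/2; tx=(rel(c,s,*X(tl,front),zt)[1]+rel(c,s,*X(tr,front),zt)[1])/2
    print('move tool x(+Y)',round(py-ty,2),'tool y(+X)',round(px-tx,2),'mm','pocket',round(px,1),round(py,1),'tile',round(tx,1),round(ty,1))
E
python3 - <<'E'
from h import *
pk('w12',221,281,487,268,561,263,566)
E
```

```text
move tool x(+Y) 0.57 tool y(+X) 0.01 mm pocket -0.2 0.4 tile -0.2 -0.2
```

Call:
{"method": "step_arm", "body": {
  "translation": [
    [0,0.02,0],
    [0,0,-0.3],
    [0,0,-0.2],
    [0,0,-0.12],
    [0,0,-0.05]
  ],
  "rotation": [
    [0,0,0],
    [0,0,0],
    [0,0,0],
    [0,0,0],
    [0,0,0]
  ]
}}

```text
clock: 28.55
tcp_pos: [0.5404, -0.1177, 0.0065]
eef_rot: [0.722, 0.692, -0.0, -0.0]
ft_force: [0.3, -0.2, -0.7]
gripper_width: 0.507
```

Call:
{"method": "step_arm", "body": {
  "translation": [
    [0,0,0],
    [0,0,0],
    [0,0,0.4],
    [0,0,1],
    [0,0,1]
  ],
  "rotation": [
    [0,0,0],
    [0,0,0],
    [0,0,0],
    [0,0,0],
    [0,0,0]
  ],
  "fingers": 0.75
}}

```text
clock: 29.18
tcp_pos: [0.5408, -0.1179, 0.0683]
eef_rot: [0.722, 0.692, 0.0, 0.0]
ft_force: [0.5, -0.5, -0.4]
gripper_width: 0.753
```

Call:
{"method": "step_arm", "body": {
  "translation": [
    [-1,-0.8,0],
    [-1,-0.8,0],
    [-1,-0.9,0],
    [-1,-0.9,0],
    [-1,-0.9,0]
  ],
  "rotation": [
    [0,0,-0.2],
    [0,0,-0.2],
    [0,0,-0.2],
    [0,0,-0.2],
    [0,0,-0.06]
  ]
}}

```text
clock: 29.8
tcp_pos: [0.4153, -0.2263, 0.068]
eef_rot: [0.772, 0.636, 0.0, 0.001]
ft_force: [0.6, -0.3, -0.4]
gripper_width: 0.749
```

Call:
{"method": "step_arm", "body": {
  "translation": [
    [-0.91,-0.66,0],
    [0,0,0],
    [0,0,0],
    [0,0,0],
    [0,0,0]
  ],
  "rotation": [
    [0,0,0],
    [0,0,0],
    [0,0,0],
    [0,0,0],
    [0,0,0]
  ]
}}

```text
clock: 30.42
tcp_pos: [0.3935, -0.2414, 0.067]
eef_rot: [0.771, 0.636, 0.0, 0.0]
ft_force: [-0.1, -0.9, -0.4]
gripper_width: 0.749
```

```bash
python3 - <<'E'
from h import *
s=st()
c,_=snap('wrist','w13')
E
```

```text
t 30.43 tcp [ 0.3935 -0.2414  0.067 ] y [ 0.982 -0.19   0.   ] z [ 0.  0. -1.] yaw -10.94 F [-0.1 -0.9 -0.4] w 0.749 q [-0.74  0.12  1.93  0.    1.09 -0.55]
```

View pics/w13.png

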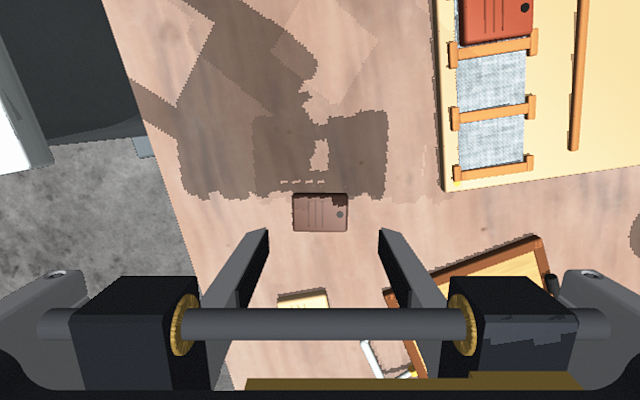

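Call:
{"method": "step_arm", "body": {
  "translation": [
    [-0.07,0,-1],
    [0,0,-0.9],
    [0,0,-0.6],
    [0,0,-0.3],
    [0,0,-0.13]
  ],
  "rotation": [
    [0,0,0],
    [0,0,0],
    [0,0,0],
    [0,0,0],
    [0,0,0]
  ]
}}

```text
clock: 31.1
tcp_pos: [0.3914, -0.2419, -0.0065]
eef_rot: [0.772, 0.636, 0.0, -0.0]
ft_force: [0.2, -0.2, 0.6]
gripper_width: 0.75
```

Call:
{"method": "step_arm", "body": {
  "translation": [
    [0,0,0],
    [0,0,0],
    [0,0,0],
    [0,0,0],
    [0,0,0]
  ],
  "rotation": [
    [0,0,0],
    [0,0,0],
    [0,0,0],
    [0,0,0],
    [0,0,0]
  ],
  "fingers": 0.2
}}

```text
clock: 31.72
tcp_pos: [0.3916, -0.2422, -0.0058]
eef_rot: [0.772, 0.636, 0.0, 0.001]
ft_force: [-0.1, 0.8, 4.1]
gripper_width: 0.505
```

Call:
{"method": "step_arm", "body": {
  "translation": [
    [0,0,0.2],
    [0,0,0.6],
    [0,0,0.8],
    [0,0,0.4],
    [0,0,0]
  ],
  "rotation": [
    [0,0,0],
    [0,0,0],
    [0,0,0],
    [0,0,0],
    [0,0,0]
  ]
}}

```text
clock: 32.35
tcp_pos: [0.392, -0.2425, 0.0449]
eef_rot: [0.772, 0.636, 0.0, 0.001]
ft_force: [0.1, 0.7, -0.4]
gripper_width: 0.506
```

Call:
{"method": "step_arm", "body": {
  "translation": [
    [1,0.5,0],
    [1,0.5,0],
    [1,0.5,0],
    [1,0.5,0],
    [1,0.5,0]
  ],
  "rotation": [
    [0,0,0.2],
    [0,0,0.2],
    [0,0,0.2],
    [0,0,0.2],
    [0,0,0.06]
  ]
}}

```text
clock: 32.98
tcp_pos: [0.5162, -0.1785, 0.0427]
eef_rot: [0.722, 0.692, -0.0, -0.001]
ft_force: [-0.1, 0.1, -0.8]
gripper_width: 0.507
```

Call:
{"method": "step_arm", "body": {
  "translation": [
    [0.9,0.64,0],
    [0,0,-0.4],
    [0,0,-0.4],
    [0,0,0],
    [0,0,0]
  ],
  "rotation": [
    [0,0,0],
    [0,0,0],
    [0,0,0],
    [0,0,0],
    [0,0,0]
  ]
}}

```text
clock: 33.6
tcp_pos: [0.538, -0.1638, 0.0234]
eef_rot: [0.722, 0.692, -0.0, -0.0]
ft_force: [-0.2, -0.3, -0.2]
gripper_width: 0.506
```

```bash
python3 - <<'E'
from h import *
s=st()
c,_=snap('wrist','w14',(220,150,420,300),4)
E
```

```text
t 33.6 tcp [ 0.538  -0.1638  0.0234] y [ 0.999 -0.043 -0.001] z [-0.001  0.    -1.   ] yaw -2.48 F [-0.2 -0.3 -0.2] w 0.506 q [-0.45  0.38  1.71 -0.    1.05 -0.41]
```

View pics/w14.png

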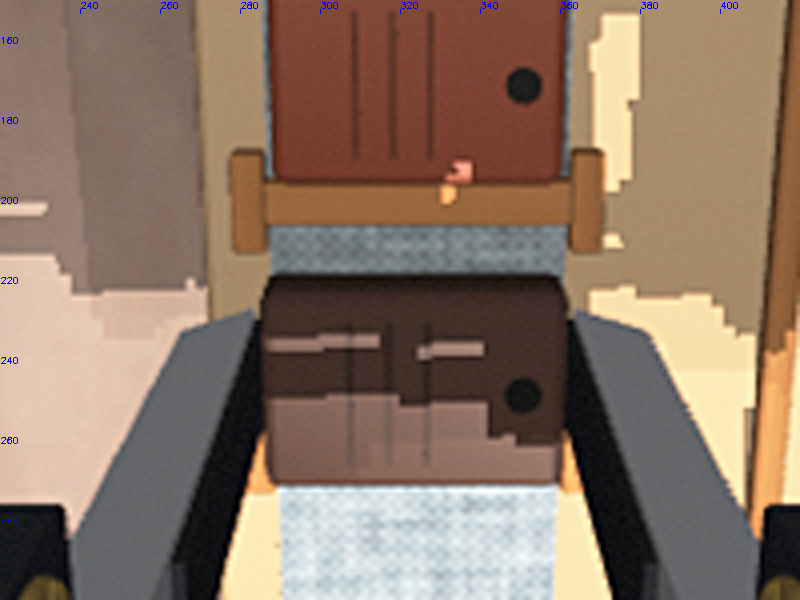

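```bash
python3 - <<'E'
from h import *
pk('w14',225,279,485,271,565,263,566)
E
```

```text
move tool x(+Y) -0.47 tool y(+X) 0.62 mm pocket 0.4 -0.3 tile -0.3 0.2
```

Call:
{"method": "step_arm", "body": {
  "translation": [
    [0.02,-0.02,0],
    [0,0,-0.3],
    [0,0,-0.2],
    [0,0,-0.12],
    [0,0,-0.05]
  ],
  "rotation": [
    [0,0,0],
    [0,0,0],
    [0,0,0],
    [0,0,0],
    [0,0,0]
  ]
}}

```text
clock: 34.28
tcp_pos: [0.5389, -0.1637, 0.0065]
eef_rot: [0.722, 0.692, -0.0, -0.0]
ft_force: [-0.5, -1.5, -0.9]
gripper_width: 0.509
```

Call:
{"method": "step_arm", "body": {
  "translation": [
    [0,0,0],
    [0,0,0],
    [0,0,0.4],
    [0,0,1],
    [0,0,1]
  ],
  "rotation": [
    [0,0,0],
    [0,0,0],
    [0,0,0],
    [0,0,0],
    [0,0,0]
  ],
  "fingers": 0.75
}}

```text
clock: 34.9
tcp_pos: [0.5394, -0.1639, 0.0683]
eef_rot: [0.722, 0.692, 0.0, 0.0]
ft_force: [1.5, -0.6, -0.7]
gripper_width: 0.749
```

Call:
{"method": "step_arm", "body": {
  "translation": [
    [-1,-1,0],
    [-1,-1,0],
    [-1,-1,0],
    [-1,-1,0],
    [-1,-1,0]
  ],
  "rotation": [
    [0,0,0.13],
    [0,0,0.13],
    [0,0,0],
    [0,0,0],
    [0,0,0]
  ]
}}

```text
clock: 35.52
tcp_pos: [0.4138, -0.29, 0.068]
eef_rot: [0.706, 0.708, -0.0, 0.001]
ft_force: [0.5, -0.8, 0.3]
gripper_width: 0.751
```

Call:
{"method": "step_arm", "body": {
  "translation": [
    [-0.9,-0.7,0],
    [-0.51,-0.44,0],
    [0,0,0],
    [0,0,0],
    [0,0,0]
  ],
  "rotation": [
    [0,0,0],
    [0,0,0],
    [0,0,0],
    [0,0,0],
    [0,0,0]
  ]
}}

```text
clock: 36.15
tcp_pos: [0.3796, -0.3168, 0.067]
eef_rot: [0.706, 0.709, 0.0, 0.0]
ft_force: [0.2, -0.4, -0.1]
gripper_width: 0.75
```

```bash
python3 - <<'E'
from h import *
s=st()
c,_=snap('wrist','w15')
E
```

```text
t 36.15 tcp [ 0.3796 -0.3168  0.067 ] y [1.    0.004 0.   ] z [ 0.  0. -1.] yaw 0.26 F [ 0.2 -0.4 -0.1] w 0.75 q [-0.87  0.19  1.86  0.    1.1  -0.88]
```

View pics/w15.png

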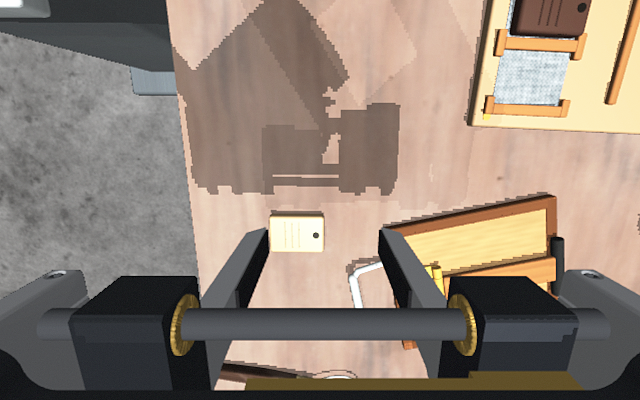

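```bash
python3 - <<'E'
from h import *
s=read_state();c=cal('w15');crops('w15','w15a',(250,190,350,270),6)
print(rel(c,s,296.5,233,.012)-rel(c,s,322.5,213,.012))
E
```

```text
[-18.34203626 -22.72246301]
```

View pics/w15a.png

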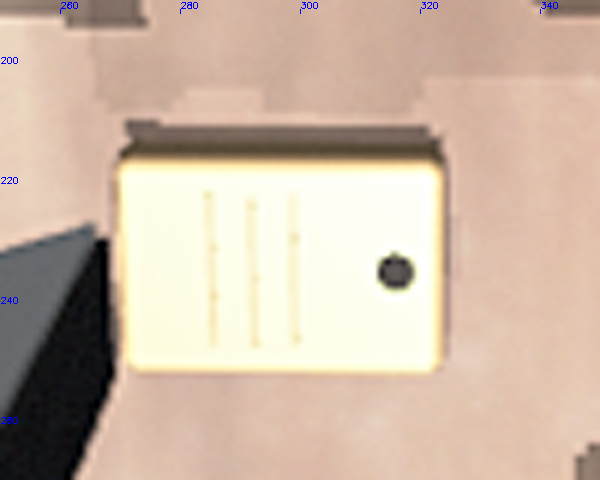

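Call:
{"method": "step_arm", "body": {
  "translation": [
    [-0.86,-0.74,0],
    [0,0,0],
    [0,0,0],
    [0,0,0],
    [0,0,0]
  ],
  "rotation": [
    [0,0,0],
    [0,0,0],
    [0,0,0],
    [0,0,0],
    [0,0,0]
  ]
}}

```text
clock: 36.83
tcp_pos: [0.3578, -0.3354, 0.0669]
eef_rot: [0.706, 0.709, 0.0, -0.0]
ft_force: [0.0, -0.1, 0.3]
gripper_width: 0.747
```

```bash
python3 - <<'E'
from h import *
s=st()
c,_=snap('wrist','w16',(220,130,420,280),4)
E
```

```text
t 36.83 tcp [ 0.3578 -0.3354  0.0669] y [1.    0.004 0.   ] z [ 0.  0. -1.] yaw 0.23 F [ 0.  -0.1  0.3] w 0.747 q [-0.93  0.18  1.86  0.    1.1  -0.93]
```

View pics/w16.png

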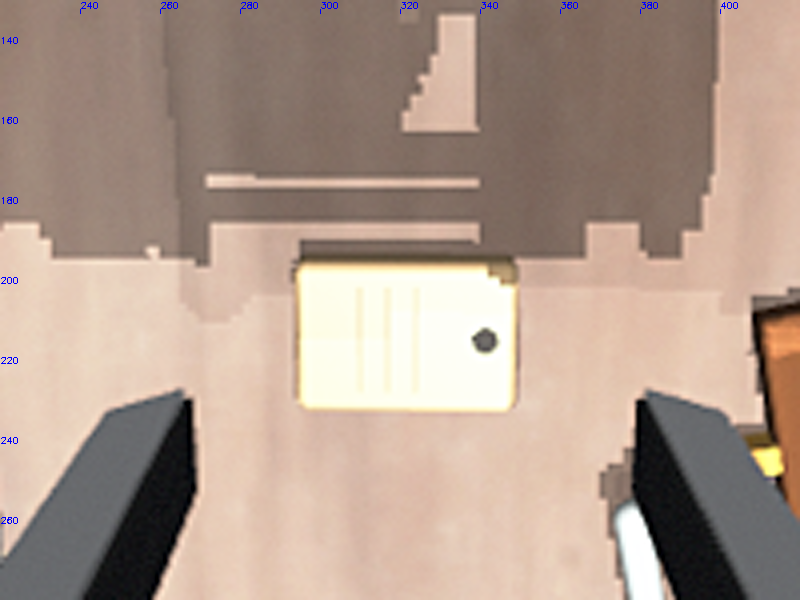

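```bash
python3 - <<'E'
from h import *
s=read_state();c=cal('w16')
print(rel(c,s,374,255,.009),rel(c,s,321.75,213.75,.012))
E
```

```text
[-42.74826753  45.77488202] [-2.60416997 -1.30713777]
```

Call:
{"method": "step_arm", "body": {
  "translation": [
    [-0.03,-0.06,-1],
    [0,0,-0.9],
    [0,0,-0.6],
    [0,0,-0.3],
    [0,0,-0.13]
  ],
  "rotation": [
    [0,0,0],
    [0,0,0],
    [0,0,0],
    [0,0,0],
    [0,0,0]
  ]
}}

```text
clock: 37.5
tcp_pos: [0.3568, -0.3374, -0.0064]
eef_rot: [0.706, 0.708, 0.0, 0.0]
ft_force: [-0.1, 0.2, -0.4]
gripper_width: 0.75
```

Call:
{"method": "step_arm", "body": {
  "translation": [
    [0,0,0],
    [0,0,0],
    [0,0,0],
    [0,0,0],
    [0,0,0]
  ],
  "rotation": [
    [0,0,0],
    [0,0,0],
    [0,0,0],
    [0,0,0],
    [0,0,0]
  ],
  "fingers": 0.2
}}

```text
clock: 38.12
tcp_pos: [0.357, -0.3378, -0.0057]
eef_rot: [0.706, 0.708, -0.0, 0.001]
ft_force: [-1.1, 0.1, 4.2]
gripper_width: 0.51
```

Call:
{"method": "step_arm", "body": {
  "translation": [
    [0,0,0.2],
    [0,0,0.6],
    [0,0,0.8],
    [0,0,0.4],
    [0,0,0]
  ],
  "rotation": [
    [0,0,0],
    [0,0,0],
    [0,0,0],
    [0,0,0],
    [0,0,0]
  ]
}}

```text
clock: 38.75
tcp_pos: [0.3573, -0.3381, 0.0449]
eef_rot: [0.706, 0.708, -0.0, 0.001]
ft_force: [0.7, 0.3, -1.4]
gripper_width: 0.506
```

Call:
{"method": "step_arm", "body": {
  "translation": [
    [0.8,0.6,0],
    [1,0.7,0],
    [1,0.7,0],
    [1,0.7,0],
    [1,0.7,0]
  ],
  "rotation": [
    [0,0,-0.13],
    [0,0,-0.13],
    [0,0,0],
    [0,0,0],
    [0,0,0]
  ]
}}

```text
clock: 39.38
tcp_pos: [0.4768, -0.2512, 0.0427]
eef_rot: [0.722, 0.692, -0.0, -0.001]
ft_force: [0.2, 0.0, -0.8]
gripper_width: 0.507
```

Call:
{"method": "step_arm", "body": {
  "translation": [
    [1,0.7,0],
    [0.9,0.7,0],
    [0.52,0.31,-0.3],
    [0,0,-0.5],
    [0,0,0]
  ],
  "rotation": [
    [0,0,0],
    [0,0,0],
    [0,0,0],
    [0,0,0],
    [0,0,0]
  ]
}}

```text
clock: 40.0
tcp_pos: [0.5347, -0.209, 0.0213]
eef_rot: [0.722, 0.692, -0.001, -0.002]
ft_force: [-0.2, -0.2, -0.8]
gripper_width: 0.505
```

```bash
python3 - <<'E'
from h import *
s=st()
c,_=snap('wrist','w17',(220,150,420,300),4)
E
```

```text
t 40.0 tcp [ 0.5347 -0.209   0.0213] y [ 0.999 -0.043 -0.005] z [-0.005  0.002 -1.   ] yaw -2.44 F [-0.2 -0.2 -0.8] w 0.505 q [-0.52  0.41  1.68 -0.    1.06 -0.48]
```

View pics/w17.png

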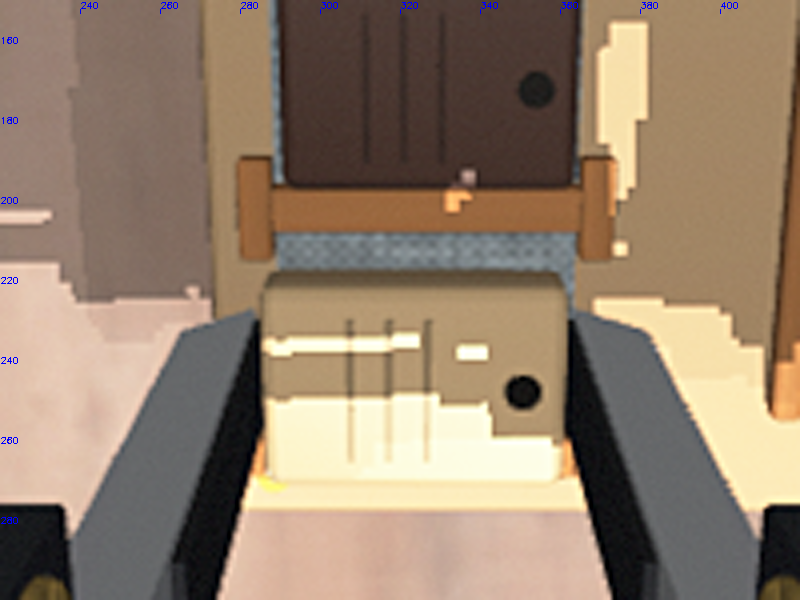

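Call:
{"method": "step_arm", "body": {
  "translation": [
    [0,0,0],
    [0,0,0],
    [0,0,0],
    [0,0,0],
    [0,0,0]
  ],
  "rotation": [
    [0,0,0],
    [0,0,0],
    [0,0,0],
    [0,0,0],
    [0,0,0]
  ]
}}

```text
clock: 40.67
tcp_pos: [0.5373, -0.2096, 0.0238]
eef_rot: [0.722, 0.692, 0.0, 0.0]
ft_force: [0.3, -0.0, -0.5]
gripper_width: 0.508
```

```bash
python3 - <<'E'
from h import *
s=st()
c,_=snap('wrist','w18',(220,150,420,300),4)
E
```

```text
t 40.67 tcp [ 0.5373 -0.2096  0.0238] y [ 0.999 -0.042  0.   ] z [ 0. -0. -1.] yaw -2.41 F [ 0.3 -0.  -0.5] w 0.508 q [-0.52  0.4   1.67  0.    1.06 -0.48]
```

View pics/w18.png

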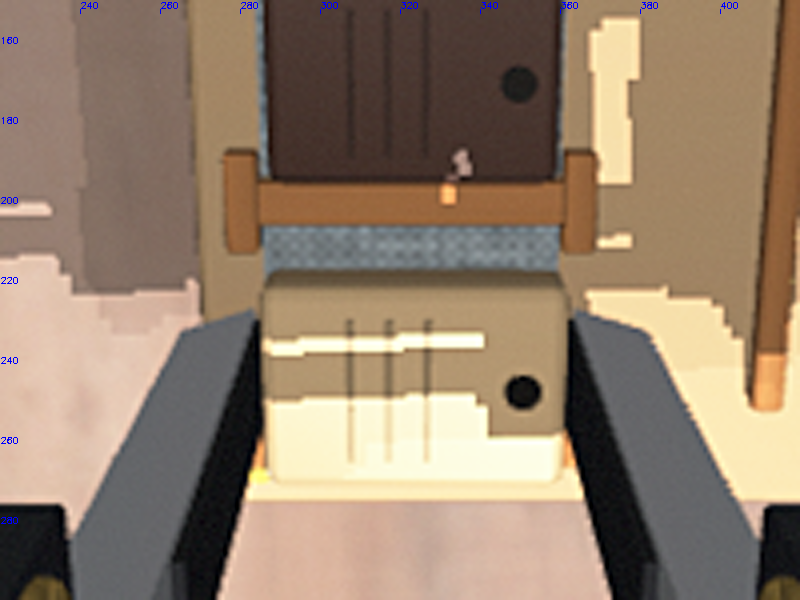

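```bash
python3 - <<'E'
from h import *
pk('w18',225,274,481,264,560,263,566)
E
```

```text
move tool x(+Y) -1.16 tool y(+X) -0.4 mm pocket -0.2 -0.5 tile 0.2 0.7
```

Call:
{"method": "step_arm", "body": {
  "translation": [
    [-0.02,-0.045,0],
    [0,0,-0.3],
    [0,0,-0.2],
    [0,0,-0.12],
    [0,0,-0.05]
  ],
  "rotation": [
    [0,0,0],
    [0,0,0],
    [0,0,0],
    [0,0,0],
    [0,0,0]
  ]
}}

```text
clock: 41.35
tcp_pos: [0.5364, -0.2105, 0.0065]
eef_rot: [0.722, 0.692, -0.0, -0.0]
ft_force: [0.3, -0.1, -1.4]
gripper_width: 0.503
```

Call:
{"method": "step_arm", "body": {
  "translation": [
    [0,0,0],
    [0,0,0],
    [0,0,0.4],
    [0,0,1],
    [0,0,1]
  ],
  "rotation": [
    [0,0,0],
    [0,0,0],
    [0,0,0],
    [0,0,0],
    [0,0,0]
  ],
  "fingers": 0.75
}}

```text
clock: 41.98
tcp_pos: [0.5368, -0.2108, 0.0683]
eef_rot: [0.722, 0.692, 0.0, 0.0]
ft_force: [-0.2, 0.3, 0.2]
gripper_width: 0.75
```

Call:
{"method": "step_arm", "body": {
  "translation": [
    [0,0,1],
    [0,-0.5,1],
    [-0.3,-1,0.8],
    [-0.4,-1,0.8],
    [-0.4,-1,0.8]
  ],
  "rotation": [
    [0,0,0],
    [0,0,-0.8],
    [0,0,-0.85],
    [0,0,-0.85],
    [0,0,-0.85]
  ]
}}

```text
clock: 42.6
tcp_pos: [0.5091, -0.299, 0.1787]
eef_rot: [0.892, 0.453, 0.0, 0.001]
ft_force: [-0.1, -1.1, -1.2]
gripper_width: 0.748
```

Call:
{"method": "step_arm", "body": {
  "translation": [
    [-0.4,-1,0.8],
    [-0.4,-1,0.8],
    [-0.4,-1,0.8],
    [-0.35,-1,0.5],
    [0,0,0]
  ],
  "rotation": [
    [0,0,-0.85],
    [0,0,-0.85],
    [0,0,-0.85],
    [0,0,-0.85],
    [0,0,-0.78]
  ]
}}

```text
clock: 43.22
tcp_pos: [0.4702, -0.4008, 0.2522]
eef_rot: [0.995, 0.103, 0.001, 0.002]
ft_force: [-0.0, -0.2, 0.4]
gripper_width: 0.747
```

```bash
python3 - <<'E'
from h import *
s=st()
c,_=snap('wrist','w19')
c,_=snap('top','t4',(200,110,420,290),3)
E
```

```text
t 43.23 tcp [ 0.4702 -0.4008  0.2522] y [ 0.206 -0.979  0.004] z [ 0.003 -0.004 -1.   ] yaw -78.13 F [-0.  -0.2  0.4] w 0.747 q [-0.85  0.26  1.36 -0.    1.52  0.52]
```

View pics/w19.png

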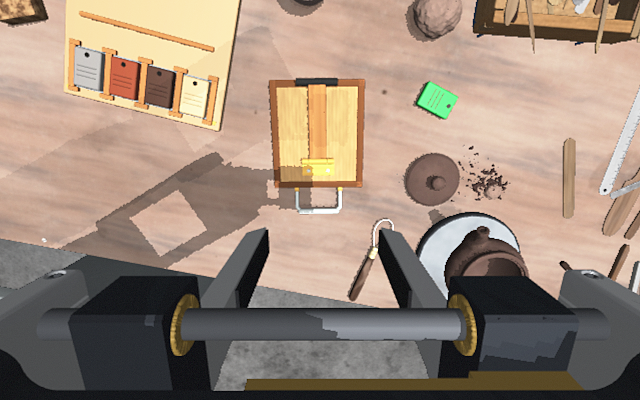

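View pics/t4.png

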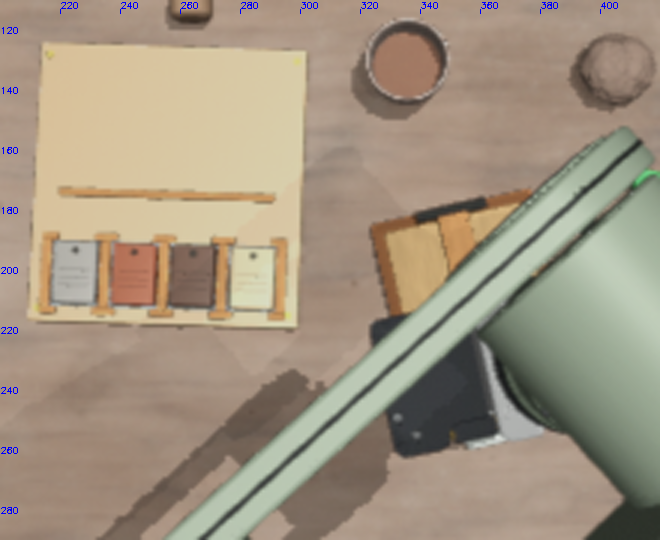

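```bash
python3 - <<'E'
from h import *
crops('w19','w19a',(240,60,400,220),4)
E
```

```text
(no output)
```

View pics/w19a.png

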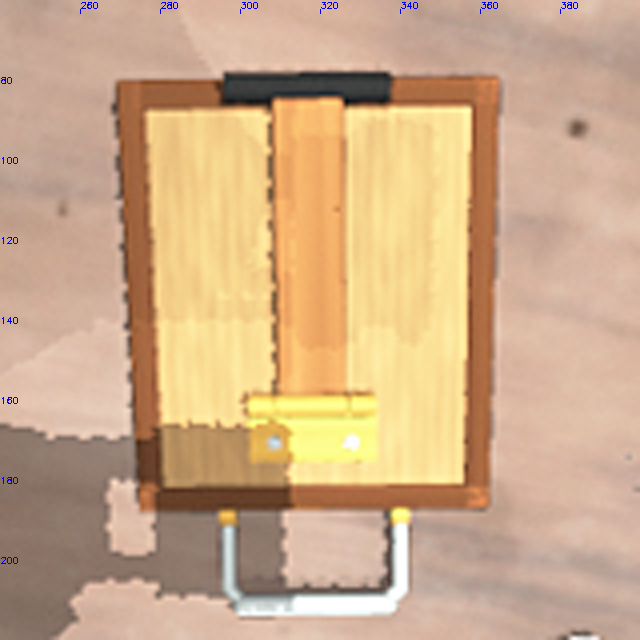

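```bash
python3 - <<'E'
from h import *
c=cal('w19'); X=lambda x,y:(240+x/4,60+y/4)
P=[p2w(c,*X(*p),.010) for p in [(118,82),(498,77),(490,508),(143,508)]]
names=['BL','BR','TR','TL']
for n,p in zip(names,P): print(n,p.round(4))
P=np.array(P)[:,:2]; ctr=P.mean(0); ax=(P[2]+P[3]-P[0]-P[1])/2; print('ctr',ctr.round(4),'len',np.linalg.norm(ax),'w',np.linalg.norm(P[0]-P[1]),np.linalg.norm(P[2]-P[3]),'chart x yaw',np.degrees(np.arctan2(ax[1],ax[0])),'y yaw', np.degrees(np.arctan2(*(P[0]-P[1])[::-1])),np.degrees(np.arctan2(*(P[3]-P[2])[::-1])))
ex=ax/np.linalg.norm(ax)
print('sides yaw',np.degrees(np.arctan2(*(P[3]-P[0])[::-1])),np.degrees(np.arctan2(*(P[2]-P[1])[::-1])))
bot=ctr-ex*.075
print('hinge',(bot+ex*.110).round(4),'grip',(bot+ex*.026).round(4),'foot',(bot+ex*.004).round(4),'loopbar',(bot+ex*(.152+.034)).round(4))
print('seen hinge',p2w(c,*X(312,405),.018).round(4),'foot',p2w(c,*X(306,87),.0195).round(4),'leg mid sides @grip',p2w(c,*X(272,170),.0175).round(4),p2w(c,*X(345,170),.0175).round(4), 'bar',p2w(c,*X(318,606),.009).round(4))
print(w2p(c,[*(bot+ex*.026),.0175]))
E
```

```text
BL [ 0.5774 -0.3053  0.01  ]
BR [ 0.6053 -0.4302  0.01  ]
TR [ 0.4601 -0.4632  0.01  ]
TL [ 0.4339 -0.3377  0.01  ]
ctr [ 0.5192 -0.3841] len 0.14799295274799087 w 0.12797947357700967 0.1281772028298998 chart x yaw -167.22979694615773 y yaw 102.58605601292005 101.78864477271577
sides yaw -167.26477048691865 -167.19524257259775
hinge [ 0.485  -0.3918] grip [ 0.567  -0.3732] foot [ 0.5884 -0.3684] loopbar [ 0.4109 -0.4086]
seen hinge [ 0.4851 -0.391   0.018 ] foot [ 0.5879 -0.3679  0.0195] leg mid sides @grip [ 0.5601 -0.3618  0.0175] [ 0.5651 -0.3859  0.0175] bar [ 0.4096 -0.4087  0.009 ]
[317.32366807  99.08424905]
```

Call:
{"method": "step_arm", "body": {
  "translation": [
    [1,0.3,-1],
    [1,0.3,-1],
    [1,0.2,-1],
    [0.8,0.2,-1],
    [0,0,-1]
  ],
  "rotation": [
    [0,0,0],
    [0,0,0],
    [0,0,0],
    [0,0,0],
    [0,0,0]
  ],
  "fingers": 0.55,
  "squeeze": 15
}}

```text
clock: 43.95
tcp_pos: [0.5669, -0.3719, 0.1237]
eef_rot: [0.994, 0.11, 0.0, -0.0]
ft_force: [-0.9, -0.5, -0.6]
gripper_width: 0.553
```

Call:
{"method": "step_arm", "body": {
  "translation": [
    [0,0,-1],
    [0,0,-1],
    [0,0,-0.8],
    [0,0,0],
    [0,0,0]
  ],
  "rotation": [
    [0,0,0],
    [0,0,0],
    [0,0,0],
    [0,0,0],
    [0,0,0]
  ]
}}

```text
clock: 44.58
tcp_pos: [0.5661, -0.3736, 0.0555]
eef_rot: [0.994, 0.107, 0.001, 0.001]
ft_force: [0.3, 0.2, 0.1]
gripper_width: 0.552
```

```bash
python3 - <<'E'
from h import *
s=st()
c,_=snap('wrist','w20',(220,130,420,280),4)
E
```

```text
t 44.58 tcp [ 0.5661 -0.3736  0.0555] y [ 0.213 -0.977  0.001] z [ 0.001 -0.001 -1.   ] yaw -77.68 F [0.3 0.2 0.1] w 0.552 q [-0.71  0.55  1.38  0.    1.21  0.64]
```

View pics/w20.png

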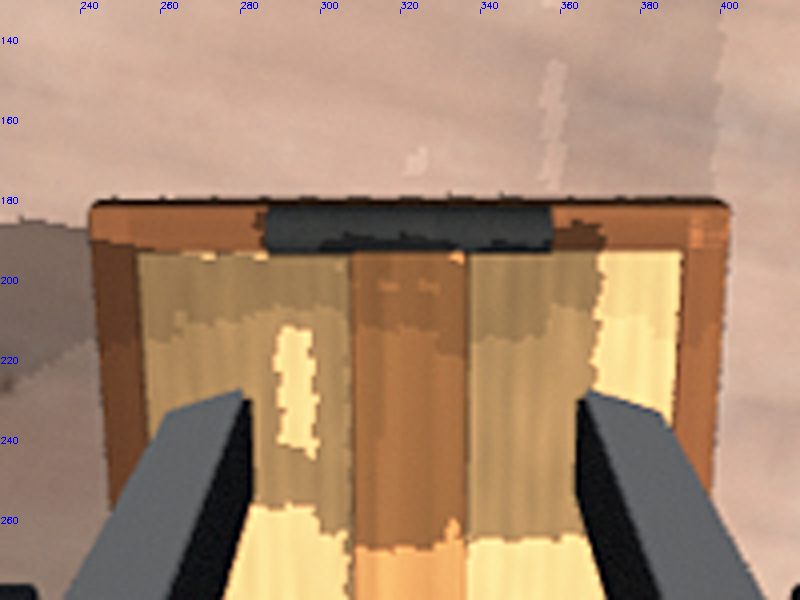

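```bash
python3 - <<'E'
from h import *
s=read_state();c=cal('w20')
print(rel(c,s,322.5,130+252/4,.0175),rel(c,s,322.5,130+203/4,.01))
E
```

```text
[19.34567297 -1.2524592 ] [27.54063614 -1.26293922]
```

Call:
{"method": "step_arm", "body": {
  "translation": [
    [0,0,-0.8],
    [0,0,-0.6],
    [0,0,-0.4],
    [0,0,-0.2],
    [0,0,-0.12]
  ],
  "rotation": [
    [0,0,0],
    [0,0,0],
    [0,0,0],
    [0,0,0],
    [0,0,0]
  ]
}}

```text
clock: 45.25
tcp_pos: [0.5654, -0.3732, 0.001]
eef_rot: [0.994, 0.107, -0.0, -0.0]
ft_force: [-0.5, 0.7, 0.0]
gripper_width: 0.547
```

Call:
{"method": "step_arm", "body": {
  "translation": [
    [0,0,0],
    [0,0,0],
    [0,0,0],
    [0,0,0],
    [0,0,0]
  ],
  "rotation": [
    [0,0,0],
    [0,0,0],
    [0,0,0],
    [0,0,0],
    [0,0,0]
  ],
  "fingers": 0.1
}}

```text
clock: 45.88
tcp_pos: [0.5657, -0.3733, 0.0019]
eef_rot: [0.994, 0.107, 0.0, 0.0]
ft_force: [-1.0, 0.6, 1.8]
gripper_width: 0.251
```

```bash
python3 - <<'E'
from h import *
s=st()
a=np.array([.9755,.22]);r=.082;h=-.0123
P=[]
for th in np.arange(0,.71,.07):
    P.append([*(a*(r*np.cos(th)-h*np.sin(th)*1)),r*np.sin(th)+h*np.cos(th)])
P=np.array(P); print((np.diff(P,axis=0)/.025).round(2)); print('rot per row /10deg', np.degrees(.07)/10*np.array([a[1],-a[0]]))
E
```

```text
t 45.88 tcp [ 0.5657 -0.3733  0.0019] y [ 0.213 -0.977  0.   ] z [ 0.001 -0.    -1.   ] yaw -77.71 F [-1.   0.6  1.8] w 0.251 q [-0.71  0.61  1.4   0.    1.12  0.65]
[[ 0.03  0.01  0.23]
 [ 0.01  0.    0.23]
 [-0.01 -0.    0.23]
 [-0.02 -0.    0.23]
 [-0.04 -0.01  0.23]
 [-0.05 -0.01  0.23]
 [-0.07 -0.02  0.22]
 [-0.08 -0.02  0.22]
 [-0.1  -0.02  0.21]
 [-0.11 -0.03  0.2 ]]
rot per row /10deg [ 0.0882355  -0.39124423]
```

Call:
{"method": "step_arm", "body": {
  "translation": [
    [0.03,0.01,0.23],
    [0.01,0,0.23],
    [-0.01,0,0.23],
    [-0.02,0,0.23],
    [-0.04,-0.01,0.23]
  ],
  "rotation": [
    [0.088,-0.39,0],
    [0.088,-0.39,0],
    [0.088,-0.39,0],
    [0.088,-0.39,0],
    [0.088,-0.39,0]
  ]
}}

```text
clock: 46.5
tcp_pos: [0.5652, -0.3732, 0.0308]
eef_rot: [0.979, 0.105, 0.174, -0.02]
ft_force: [1.4, 1.0, -0.4]
gripper_width: 0.25
```

```bash
python3 - <<'E'
from h import *
s=st()
snap('wrist','w21');snap('scene','s21',(240,160,460,320),3)
E
```

```text
t 46.5 tcp [ 0.5652 -0.3732  0.0308] y [ 0.213 -0.977 -0.002] z [ 0.336  0.075 -0.939] yaw -77.69 F [ 1.4  1.  -0.4] w 0.25 q [-0.87  0.47  1.62  0.39  0.93  0.26]
```

View pics/w21.png

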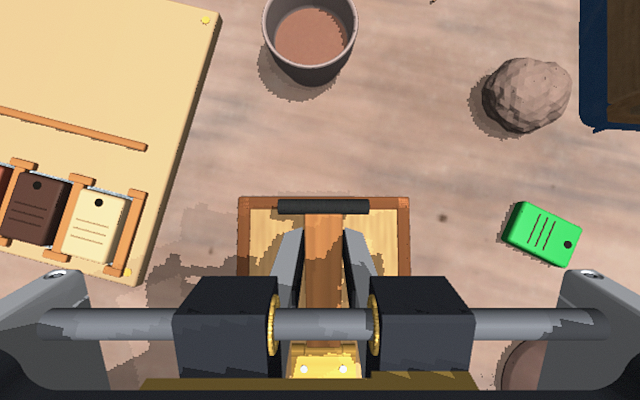

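View pics/s21.png

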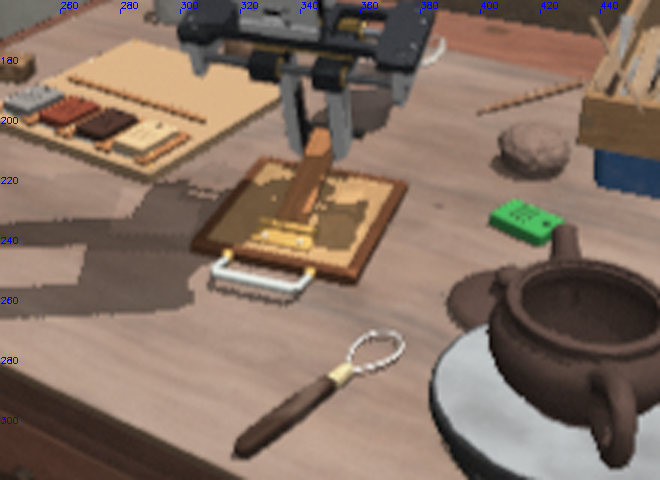

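Leg follows at half-angle and the chart stays flat. Continue.

Call:
{"method": "step_arm", "body": {
  "translation": [
    [-0.05,-0.01,0.23],
    [-0.07,-0.02,0.22],
    [-0.08,-0.02,0.22],
    [-0.1,-0.02,0.21],
    [-0.11,-0.03,0.2]
  ],
  "rotation": [
    [0.088,-0.39,0],
    [0.088,-0.39,0],
    [0.088,-0.39,0],
    [0.088,-0.39,0],
    [0.088,-0.39,0]
  ]
}}

```text
clock: 47.22
tcp_pos: [0.5549, -0.3752, 0.0575]
eef_rot: [0.934, 0.101, 0.34, -0.04]
ft_force: [1.1, 1.9, 0.2]
gripper_width: 0.253
```

Call:
{"method": "step_arm", "body": {
  "translation": [
    [-0.04,-0.01,0.06],
    [0,0,0],
    [0,0,0],
    [0,0,0],
    [0,0,0]
  ],
  "rotation": [
    [0.027,-0.12,0],
    [0,0,0],
    [0,0,0],
    [0,0,0],
    [0,0,0]
  ]
}}

```text
clock: 47.85
tcp_pos: [0.5534, -0.3758, 0.0584]
eef_rot: [0.931, 0.1, 0.349, -0.04]
ft_force: [-0.8, -0.2, -2.2]
gripper_width: 0.257
```

```bash
python3 - <<'E'
from h import *
s=st()
snap('scene','s22',(240,160,460,320),3)
E
```

```text
t 47.85 tcp [ 0.5534 -0.3758  0.0584] y [ 0.215 -0.977 -0.005] z [ 0.642  0.145 -0.753] yaw -77.59 F [-0.8 -0.2 -2.2] w 0.257 q [-1.08  0.42  1.79  0.9   0.94 -0.28]
```

View pics/s22.png

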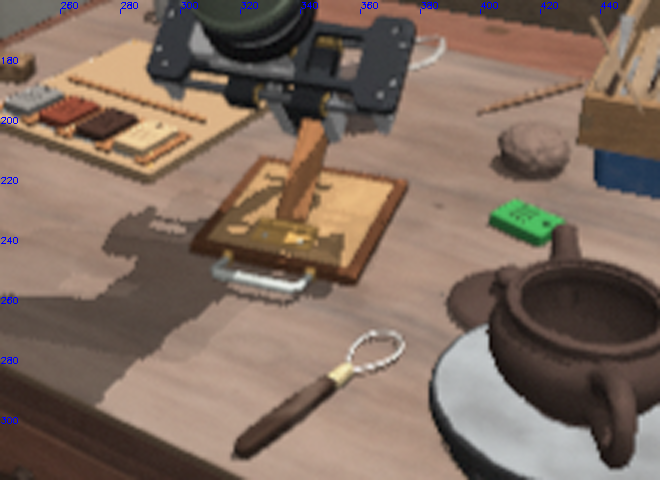

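Call:
{"method": "step_arm", "body": {
  "translation": [
    [0,0,0],
    [0,0,0],
    [0,0,0],
    [-0.5,-0.11,0.6],
    [-0.6,-0.14,0.75]
  ],
  "rotation": [
    [0,0,0],
    [0,0,0],
    [0,0,0],
    [0,0,0],
    [0,0,0]
  ],
  "fingers": 0.5
}}

```text
clock: 48.52
tcp_pos: [0.5252, -0.382, 0.0932]
eef_rot: [0.931, 0.1, 0.35, -0.041]
ft_force: [0.4, -0.3, -0.1]
gripper_width: 0.5
```

Call:
{"method": "step_arm", "body": {
  "translation": [
    [-0.6,-0.14,0.8],
    [-0.6,-0.14,1],
    [-0.5,-0.1,1],
    [-0.4,-0.1,1],
    [0,0,0.5]
  ],
  "rotation": [
    [0,0,0],
    [-0.14,0.6,0],
    [-0.16,0.7,0],
    [-0.16,0.7,0],
    [-0.16,0.7,0]
  ]
}}

```text
clock: 49.15
tcp_pos: [0.4725, -0.3962, 0.2041]
eef_rot: [0.988, 0.105, 0.116, -0.01]
ft_force: [0.6, -0.0, -0.8]
gripper_width: 0.503
```

```bash
python3 - <<'E'
from h import *
s=st()
snap('scene','s23',(240,160,460,320),3)
E
```

```text
t 49.15 tcp [ 0.4725 -0.3962  0.2041] y [ 0.21  -0.978  0.005] z [ 0.227  0.043 -0.973] yaw -77.87 F [ 0.6 -0.  -0.8] w 0.503 q [-0.96  0.19  1.56  0.22  1.3   0.35]
```

View pics/s23.png

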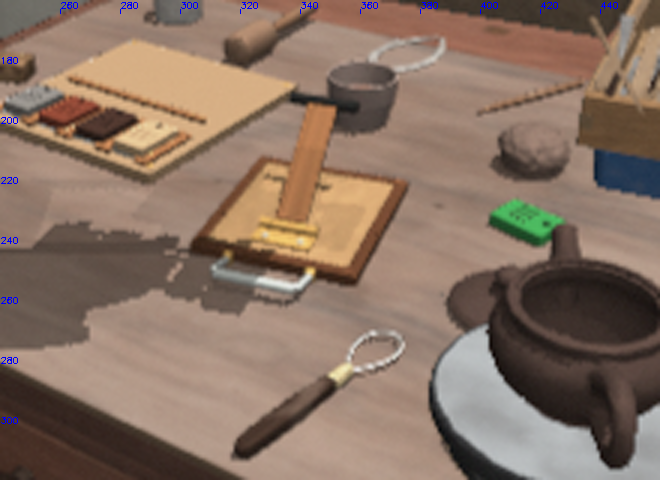

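Call:
{"method": "step_arm", "body": {
  "translation": [
    [-0.5,-0.1,0],
    [-0.5,-0.1,0],
    [-0.5,-0.1,0],
    [-0.5,-0.1,0],
    [-0.5,-0.17,0]
  ],
  "rotation": [
    [-0.15,0.66,0],
    [-0.137,0.66,0],
    [0,0,1],
    [0,0,1],
    [0,0,1]
  ]
}}

```text
clock: 49.82
tcp_pos: [0.4097, -0.4081, 0.1997]
eef_rot: [0.932, 0.364, 0.001, -0.001]
ft_force: [-0.0, 0.5, 0.5]
gripper_width: 0.498
```

Call:
{"method": "step_arm", "body": {
  "translation": [
    [0,0,0],
    [0,0,0],
    [0,0,0],
    [0,0,0],
    [0,0,0]
  ],
  "rotation": [
    [0,0,1],
    [0,0,1],
    [0,0,1],
    [0,0,1],
    [0,0,1]
  ]
}}

```text
clock: 50.45
tcp_pos: [0.4099, -0.4082, 0.1998]
eef_rot: [0.691, 0.723, 0.001, -0.0]
ft_force: [-0.1, -0.1, -0.1]
gripper_width: 0.5
```

Call:
{"method": "step_arm", "body": {
  "translation": [
    [0,0,-0.8],
    [0,0,-1],
    [0,0,-1],
    [0,0,-0.8],
    [0,0,-0.4]
  ],
  "rotation": [
    [0,0,1],
    [0,0,0.03],
    [0,0,0],
    [0,0,0],
    [0,0,0]
  ]
}}

```text
clock: 51.08
tcp_pos: [0.4095, -0.4076, 0.0985]
eef_rot: [0.625, 0.78, 0.001, -0.001]
ft_force: [0.1, 0.0, 0.1]
gripper_width: 0.504
```

```bash
python3 - <<'E'
from h import *
s=st()
snap('wrist','w24')
c=cal('s23'); a=np.array([.9755,.22]);h=np.array([.4852,-.3914])
for th in (.6,.65,.7,.75): print(th,w2p(c,[*(h+a*.106*np.cos(th)),.0145+.106*np.sin(th)]))
crops('s23','s23a',(300,170,400,260),6)
E
```

```text
t 51.08 tcp [ 0.4095 -0.4076  0.0985] y [ 0.976  0.218 -0.   ] z [-0.001  0.003 -1.   ] yaw 12.57 F [0.1 0.  0.1] w 0.504 q [-0.93  0.31  1.62  0.    1.21 -1.15]
0.6 [348.02390323 196.07167201]
0.65 [347.65949514 194.96305516]
0.7 [347.26307933 193.94011947]
0.75 [346.83502409 193.00643361]
```

View pics/w24.png

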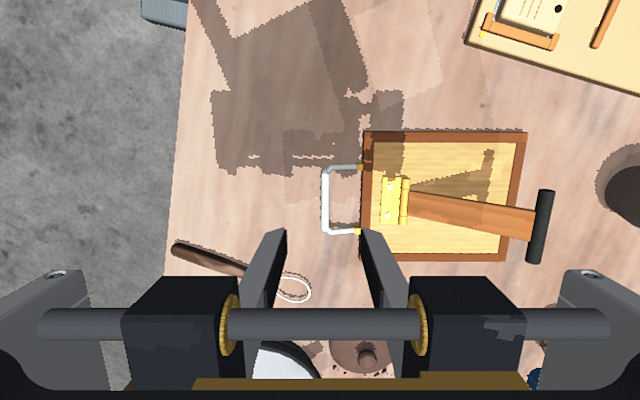

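View pics/s23a.png

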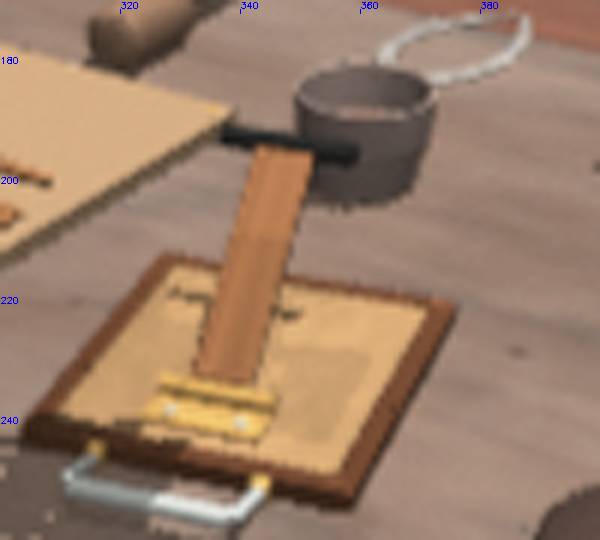

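```bash
python3 - <<'E'
from h import *
s=read_state();c=cal('w24')
crops('w24','w24a',(290,130,410,270),5)
print(rel(c,s,326,200,.007),rel(c,s,326,170,.007),rel(c,s,326,230,.007))
E
```

```text
[-1.0493967   2.81930844] [28.43585444  2.75892995] [-32.19227779   2.88308136]
```

View pics/w24a.png

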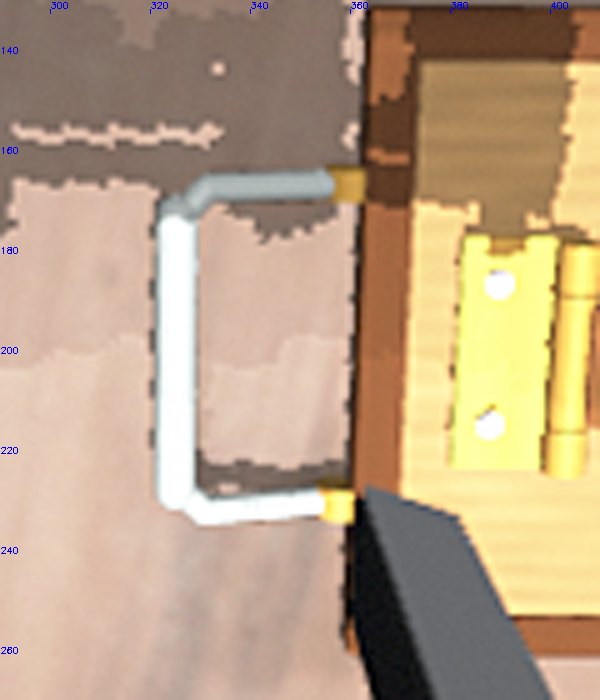

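Call:
{"method": "step_arm", "body": {
  "translation": [
    [0.08,0.02,0],
    [0,0,0],
    [0,0,-1],
    [0,0,-1],
    [0,0,-0.8]
  ],
  "rotation": [
    [0,0,0],
    [0,0,0],
    [0,0,0],
    [0,0,0],
    [0,0,0]
  ],
  "fingers": 0.3,
  "squeeze": 45
}}

```text
clock: 51.75
tcp_pos: [0.4134, -0.4083, 0.03]
eef_rot: [0.625, 0.781, -0.0, 0.001]
ft_force: [0.6, -0.0, 0.3]
gripper_width: 0.302
```

Call:
{"method": "step_arm", "body": {
  "translation": [
    [0,0,-0.6],
    [0,0,-0.4],
    [0,0,-0.3],
    [0,0,-0.15],
    [0,0,-0.08]
  ],
  "rotation": [
    [0,0,0],
    [0,0,0],
    [0,0,0],
    [0,0,0],
    [0,0,0]
  ]
}}

```text
clock: 52.38
tcp_pos: [0.4131, -0.4082, -0.0081]
eef_rot: [0.625, 0.781, -0.0, 0.0]
ft_force: [0.1, -0.1, -0.7]
gripper_width: 0.302
```

Call:
{"method": "step_arm", "body": {
  "translation": [
    [0,0,0],
    [0,0,0],
    [0,0,0],
    [0,0,0],
    [0,0,0]
  ],
  "rotation": [
    [0,0,0],
    [0,0,0],
    [0,0,0],
    [0,0,0],
    [0,0,0]
  ],
  "fingers": 0
}}

```text
clock: 53.0
tcp_pos: [0.4127, -0.4082, -0.0081]
eef_rot: [0.625, 0.781, -0.0, -0.0]
ft_force: [-2.5, -0.4, 1.8]
gripper_width: 0.074
```

```bash
python3 - <<'E'
from h import *
s=st()
snap('wrist','w25')
E
```

```text
t 53.0 tcp [ 0.4127 -0.4082 -0.0081] y [ 0.976  0.219 -0.001] z [-0.001 -0.    -1.   ] yaw 12.63 F [-2.5 -0.4  1.8] w 0.074 q [-0.93  0.46  1.67 -0.    1.01 -1.15]
```

View pics/w25.png

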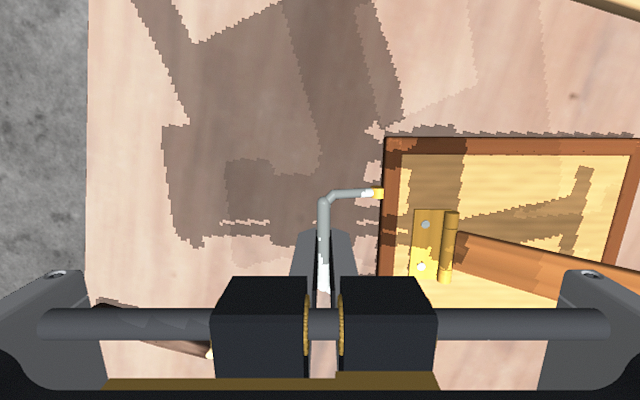

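```bash
python3 - <<'E'
import numpy as np
a=np.array([.9755,.22]); ph=np.radians(np.linspace(0,90,16))
P=np.c_[np.outer(-np.cos(ph)*.152,a),np.sin(ph)*.152]
print((np.diff(P,axis=0)/.025).round(2).tolist())
E
```

```text
[[0.03, 0.01, 0.64], [0.1, 0.02, 0.63], [0.16, 0.04, 0.61], [0.22, 0.05, 0.59], [0.28, 0.06, 0.57], [0.34, 0.08, 0.53], [0.39, 0.09, 0.49], [0.44, 0.1, 0.45], [0.48, 0.11, 0.4], [0.52, 0.12, 0.35], [0.55, 0.12, 0.29], [0.58, 0.13, 0.23], [0.6, 0.14, 0.16], [0.61, 0.14, 0.1], [0.62, 0.14, 0.03]]
```

Call:
{"method": "step_arm", "body": {
  "translation": [
    [0.03,0.01,0.64],
    [0.1,0.02,0.63],
    [0.16,0.04,0.61],
    [0.22,0.05,0.59],
    [0.28,0.06,0.57]
  ],
  "rotation": [
    [0,0,0],
    [0,0,0],
    [0,0,0],
    [0,0,0],
    [0,0,0]
  ]
}}

```text
clock: 53.68
tcp_pos: [0.4335, -0.4034, 0.069]
eef_rot: [0.625, 0.781, -0.0, 0.0]
ft_force: [0.9, -0.1, -2.2]
gripper_width: 0.067
```

```bash
python3 - <<'E'
from h import *
s=st()
snap('scene','s26',(240,130,460,310),3)
E
```

```text
t 53.67 tcp [ 0.4335 -0.4034  0.069 ] y [0.976 0.219 0.   ] z [ 0.    -0.001 -1.   ] yaw 12.64 F [ 0.9 -0.1 -2.2] w 0.067 q [-0.9   0.37  1.61  0.    1.16 -1.12]
```

View pics/s26.png

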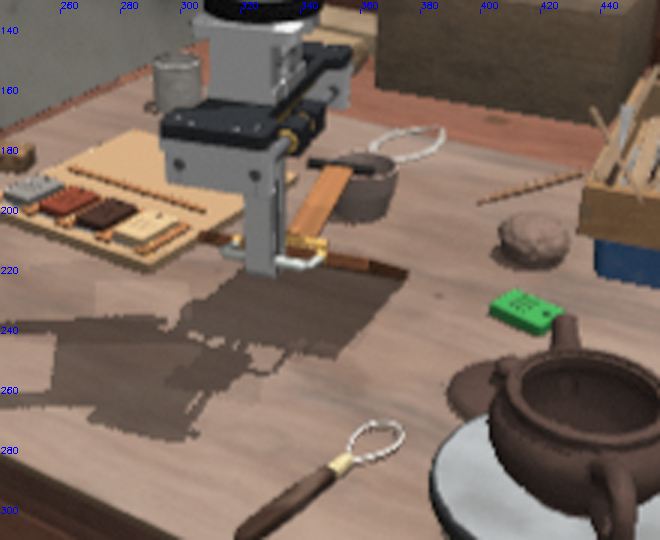

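```bash
python3 - <<'E'
from h import *
print([round(read_state()['gripper_width'],4) for _ in range(6)])
snap('wrist','w26',(260,150,420,290),5)
crops('s26','s26a',(300,180,360,230),10)
E
```

```text
[0.0716, 0.0716, 0.0716, 0.0716, 0.0716, 0.0716]
```

View pics/w26.png

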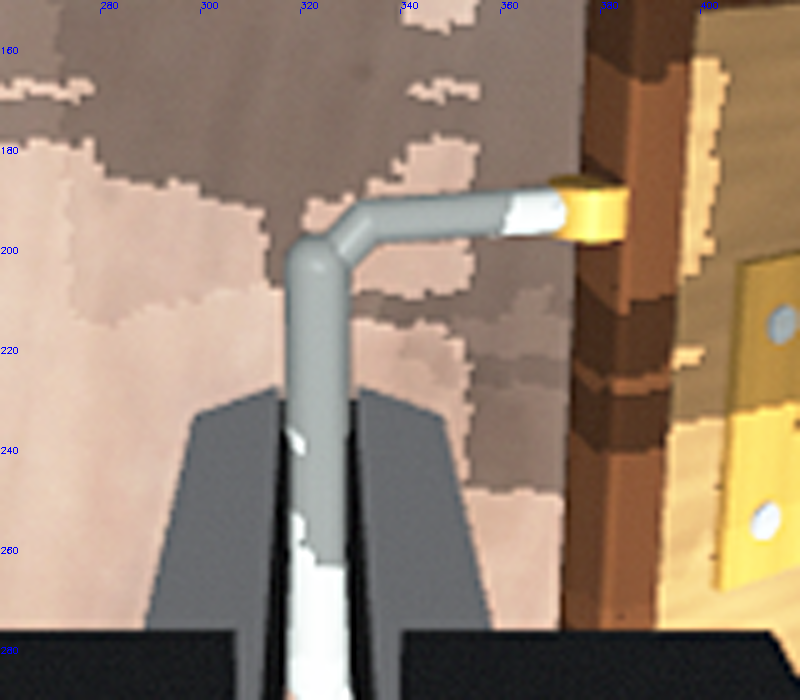

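View pics/s26a.png

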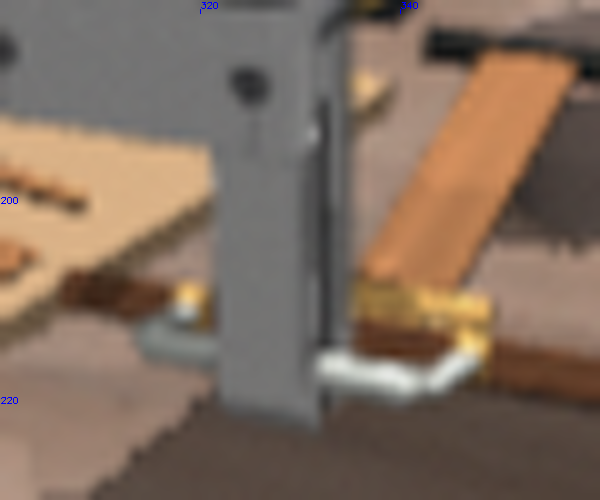

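Call:
{"method": "step_arm", "body": {
  "translation": [
    [0.34,0.08,0.53],
    [0.39,0.09,0.49],
    [0.44,0.1,0.45],
    [0.48,0.11,0.4],
    [0.52,0.12,0.35]
  ],
  "rotation": [
    [0,0,0],
    [0,0,0],
    [0,0,0],
    [0,0,0],
    [0,0,0]
  ]
}}

```text
clock: 54.4
tcp_pos: [0.4879, -0.3907, 0.1238]
eef_rot: [0.625, 0.781, -0.0, -0.0]
ft_force: [0.9, -0.8, -2.5]
gripper_width: 0.072
```

Call:
{"method": "step_arm", "body": {
  "translation": [
    [0.5,0.11,0.35],
    [0.5,0.12,0.4],
    [0.4,0.1,0.4],
    [0.3,0.08,0.4],
    [0.2,0.06,0.4]
  ],
  "rotation": [
    [0,0,0],
    [0,0,0],
    [0,0,0],
    [0,0,0],
    [0,0,0]
  ]
}}

```text
clock: 55.02
tcp_pos: [0.5348, -0.3791, 0.1725]
eef_rot: [0.625, 0.781, -0.0, -0.0]
ft_force: [-0.3, -0.1, -3.2]
gripper_width: 0.07
```

```bash
python3 - <<'E'
from h import *
s=st()
snap('scene','s27',(240,80,460,280),3)
snap('wrist','w27')
E
```

```text
t 55.02 tcp [ 0.5348 -0.3791  0.1725] y [ 0.976  0.219 -0.   ] z [-0.  0. -1.] yaw 12.64 F [-0.3 -0.1 -3.2] w 0.07 q [-0.75  0.39  1.35 -0.    1.4  -0.97]
```

View pics/s27.png

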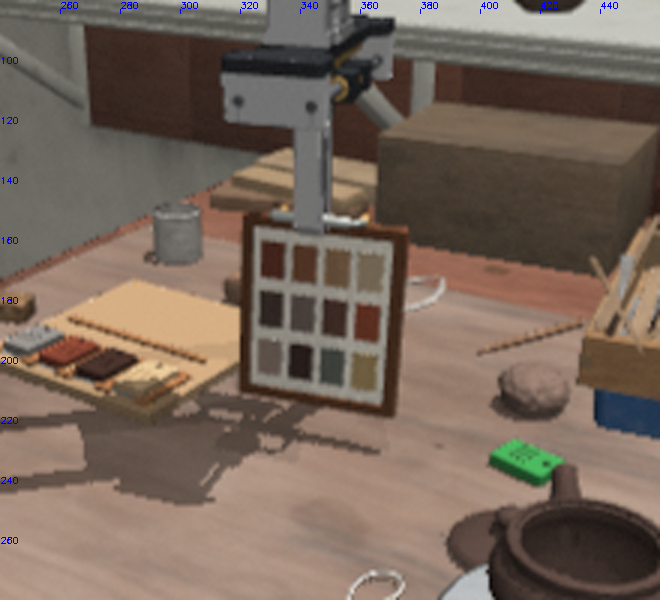

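View pics/w27.png

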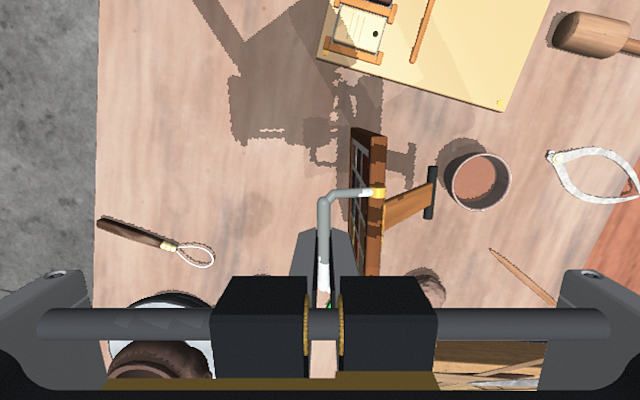

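```bash
python3 - <<'E'
from h import *
c=cal('s27')
a=np.array([.9755,.22]);y=np.array([.22,-.9755]); p=np.array([.5348,-.3791])+a*.034
for z in(.02,.03,.035,.04):
  print(z,[w2p(c,[*(p-a*.005+a*d+y*e),z]).round(1).tolist() for d in (0,) for e in (-.065,.065)])
# top edge
print([w2p(c,[*(p-a*.005+y*e),.1835]).round(1).tolist() for e in (-.065,.065)])
E
```

```text
0.02 [[321.5, 213.2], [372.3, 221.8]]
0.03 [[321.4, 209.6], [372.5, 218.1]]
0.035 [[321.4, 207.8], [372.6, 216.2]]
0.04 [[321.4, 206.0], [372.7, 214.4]]
[[320.5, 150.4], [375.8, 156.5]]
```

Call:
{"method": "step_arm", "body": {
  "translation": [
    [0.1,0,0.2],
    [0.1,0.1,0.2],
    [0.1,0.3,0],
    [0.1,0.4,0],
    [0.15,0.5,0]
  ],
  "rotation": [
    [0,0,-0.3],
    [0,0,-0.3],
    [0,0,-0.3],
    [0,0,-0.3],
    [0,0,-0.3]
  ]
}}

```text
clock: 55.75
tcp_pos: [0.5476, -0.3466, 0.1816]
eef_rot: [0.722, 0.691, -0.0, -0.001]
ft_force: [0.1, -0.0, -2.6]
gripper_width: 0.071
```

Call:
{"method": "step_arm", "body": {
  "translation": [
    [0,0.6,0],
    [0,0.6,0],
    [0,0.6,0],
    [0,0.6,0],
    [0,0.6,0]
  ],
  "rotation": [
    [0,0,0],
    [0,0,0],
    [0,0,0],
    [0,0,0],
    [0,0,0]
  ]
}}

```text
clock: 56.38
tcp_pos: [0.5482, -0.2706, 0.182]
eef_rot: [0.721, 0.692, -0.0, -0.0]
ft_force: [-0.6, -0.5, -2.5]
gripper_width: 0.07
```

Call:
{"method": "step_arm", "body": {
  "translation": [
    [0,0.6,0],
    [0,0.6,0],
    [0,0.6,0],
    [0,0.6,0],
    [0,0.6,0]
  ],
  "rotation": [
    [0,0,0],
    [0,0,0],
    [0,0,0],
    [0,0,0],
    [0,0,0]
  ]
}}

```text
clock: 57.0
tcp_pos: [0.5482, -0.1957, 0.182]
eef_rot: [0.722, 0.692, -0.0, -0.0]
ft_force: [0.1, -0.4, -3.7]
gripper_width: 0.068
```

```bash
python3 - <<'E'
from h import *
s=st()
snap('scene','s28',(190,80,410,260),3)
snap('wrist','w28')
E
```

```text
t 57.0 tcp [ 0.5482 -0.1957  0.182 ] y [ 0.999 -0.041 -0.   ] z [-0.  0. -1.] yaw -2.37 F [ 0.1 -0.4 -3.7] w 0.068 q [-0.49  0.23  1.54 -0.    1.37 -0.45]
```

View pics/s28.png

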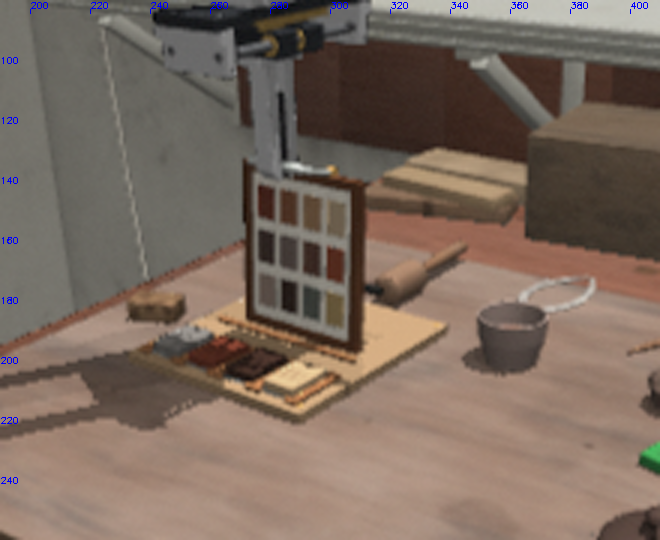

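View pics/w28.png

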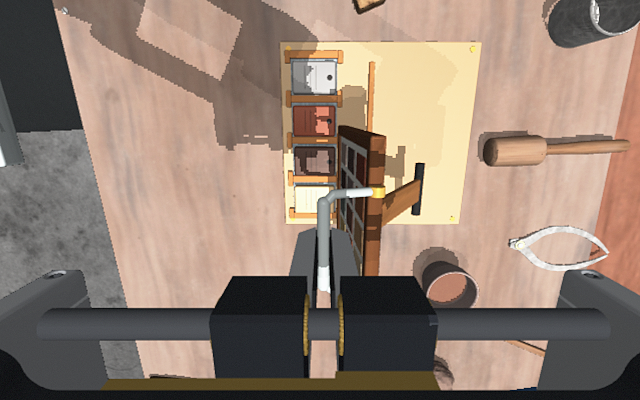

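Call:
{"method": "step_arm", "body": {
  "translation": [
    [0.1,0.6,0],
    [0.2,0.6,0],
    [0.3,0.5,0],
    [0.3,0.3,0],
    [0.3,0.1,0]
  ],
  "rotation": [
    [0,0,0],
    [0,0,0],
    [0,0,0],
    [0,0,0],
    [0,0,0]
  ]
}}

```text
clock: 57.72
tcp_pos: [0.5789, -0.1436, 0.1819]
eef_rot: [0.721, 0.693, -0.0, -0.0]
ft_force: [0.6, 0.6, -2.6]
gripper_width: 0.067
```

Call:
{"method": "step_arm", "body": {
  "translation": [
    [0.2,0,0],
    [0.15,0,0],
    [0.05,0,0],
    [0,0,0],
    [0,0,0]
  ],
  "rotation": [
    [0,0,0],
    [0,0,0],
    [0,0,0],
    [0,0,0],
    [0,0,0]
  ]
}}

```text
clock: 58.35
tcp_pos: [0.588, -0.1443, 0.1819]
eef_rot: [0.722, 0.692, -0.0, -0.0]
ft_force: [-0.1, 0.5, -2.6]
gripper_width: 0.07
```

```bash
python3 - <<'E'
from h import *
s=st()
snap('scene','s29',(210,80,380,220),4)
snap('wrist','w29')
E
```

```text
t 58.35 tcp [ 0.588  -0.1443  0.1819] y [ 0.999 -0.042 -0.001] z [-0.001  0.    -1.   ] yaw -2.38 F [-0.1  0.5 -2.6] w 0.07 q [-0.38  0.28  1.48 -0.    1.38 -0.34]
```

View pics/s29.png

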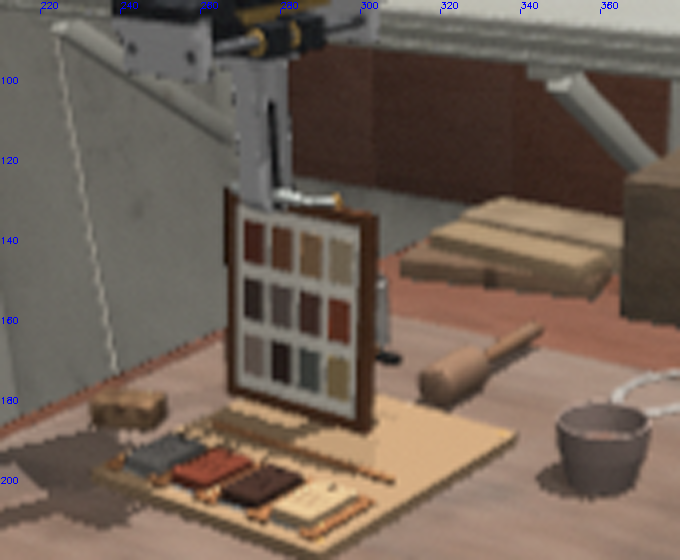

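View pics/w29.png

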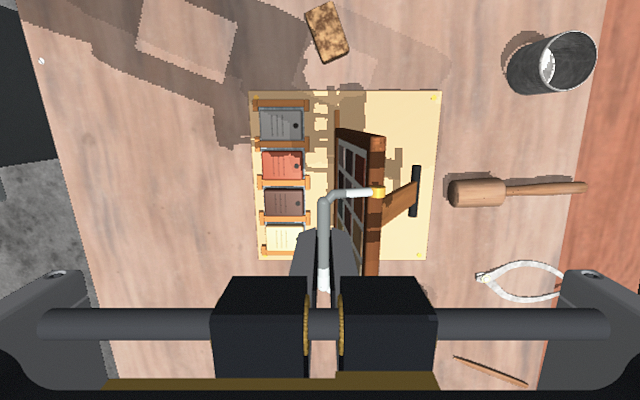

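```bash
python3 - <<'E'
from h import *
c=cal('s29'); t=np.radians(-2.38); a=np.array([np.cos(t),np.sin(t)]); y=np.array([-np.sin(t),np.cos(t)])
p=np.array([.588,-.1443])
for off in (.022,.029,.036):
  for z in (.035,.043): print(off,z,[w2p(c,[*(p+a*off+y*e),z]).round(1).tolist() for e in (.065,-.065)])
print('top',[w2p(c,[*(p+a*.029+y*e),.193]).round(1).tolist() for e in (.065,-.065)])
E
```

```text
0.022 0.035 [[268.5, 180.2], [303.2, 190.7]]
0.022 0.043 [[268.3, 177.7], [303.1, 188.0]]
0.029 0.035 [[270.2, 179.5], [304.8, 189.8]]
0.029 0.043 [[270.0, 176.9], [304.7, 187.2]]
0.036 0.035 [[271.8, 178.7], [306.4, 189.0]]
0.036 0.043 [[271.6, 176.2], [306.3, 186.3]]
top [[265.9, 126.3], [302.8, 133.5]]
```

Call:
{"method": "step_arm", "body": {
  "translation": [
    [0.2,0,0],
    [0.2,0,0],
    [0,0,-0.3],
    [0,0,-0.3],
    [0,0,-0.2]
  ],
  "rotation": [
    [0,0,0],
    [0,0,0],
    [0,0,0],
    [0,0,0],
    [0,0,0]
  ]
}}

```text
clock: 59.08
tcp_pos: [0.5975, -0.144, 0.1606]
eef_rot: [0.722, 0.692, -0.001, -0.001]
ft_force: [0.2, -0.1, -3.5]
gripper_width: 0.07
```

```bash
python3 - <<'E'
from h import *
s=st()
snap('scene','s30',(240,110,340,210),6)
E
```

```text
t 59.08 tcp [ 0.5975 -0.144   0.1606] y [ 0.999 -0.041 -0.002] z [-0.002  0.001 -1.   ] yaw -2.37 F [ 0.2 -0.1 -3.5] w 0.07 q [-0.38  0.32  1.47 -0.    1.35 -0.34]
```

View pics/s30.png

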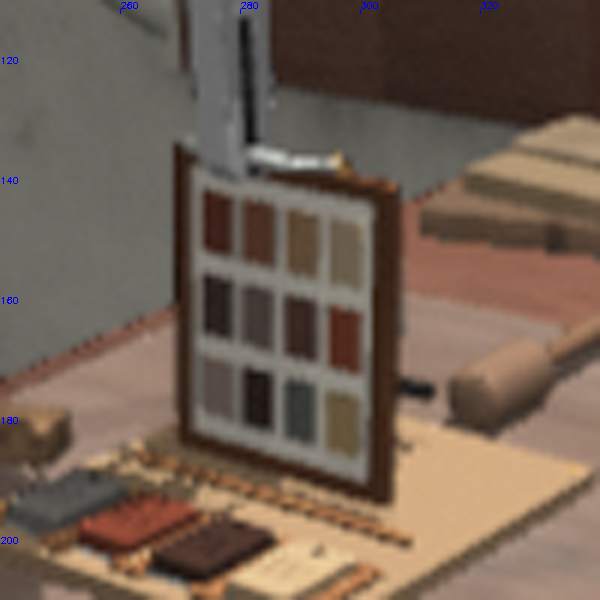

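Call:
{"method": "step_arm", "body": {
  "translation": [
    [0,0,-0.1],
    [0,0,-0.1],
    [0,0,-0.08],
    [0,0,0],
    [0,0,0]
  ],
  "rotation": [
    [0,0,0],
    [0,0,0],
    [0,0,0],
    [0,0,0],
    [0,0,0]
  ]
}}

```text
clock: 59.75
tcp_pos: [0.5983, -0.1442, 0.1551]
eef_rot: [0.722, 0.692, -0.0, 0.0]
ft_force: [1.0, 0.3, -2.9]
gripper_width: 0.07
```

Call:
{"method": "step_arm", "body": {
  "translation": [
    [0,0,-0.04],
    [0,0,-0.04],
    [0,0,-0.02],
    [0,0,0],
    [0,0,0]
  ],
  "rotation": [
    [0,0,0],
    [0,0,0],
    [0,0,0],
    [0,0,0],
    [0,0,0]
  ]
}}

```text
clock: 60.38
tcp_pos: [0.5982, -0.1442, 0.1525]
eef_rot: [0.722, 0.692, -0.0, -0.0]
ft_force: [-0.3, 0.3, -3.6]
gripper_width: 0.07
```

```bash
python3 - <<'E'
from h import *
s=st()
snap('scene','s31',(240,110,340,210),6)
E
```

```text
t 60.38 tcp [ 0.5982 -0.1442  0.1525] y [ 0.999 -0.041 -0.   ] z [-0. -0. -1.] yaw -2.37 F [-0.3  0.3 -3.6] w 0.07 q [-0.38  0.33  1.48 -0.    1.33 -0.34]
```

View pics/s31.png

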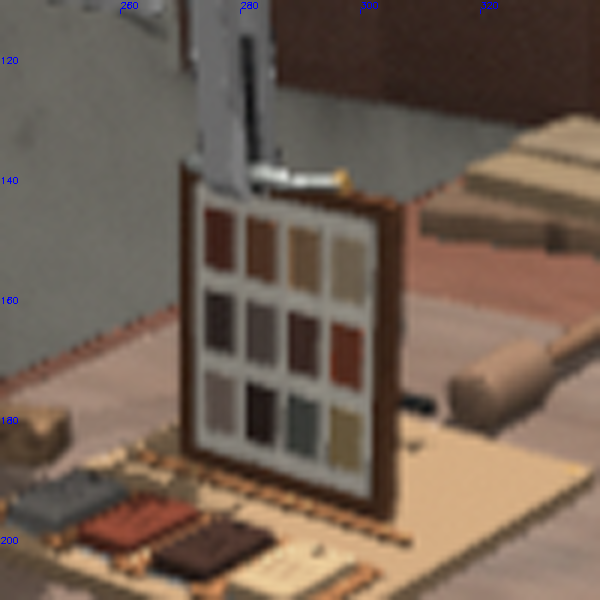

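```bash
cat >> h.py <<'E'
def bf(p):
    t=np.radians(-2.35); d=np.array(p[:2])-[.6052,-.1436]; return np.array([d[0]*np.cos(t)+d[1]*np.sin(t),-d[0]*np.sin(t)+d[1]*np.cos(t)])*1000
E
python3 - <<'E'
from h import *
c=cal('s31')
for z in(.012,.015,.018): print(z,bf(p2w(c,271.2,186.3,z)).round(1),bf(p2w(c,305.3,196.7,z)).round(1))
print('strip ends',bf(p2w(c,240+135/6,110+455/6,.017)).round(1),bf(p2w(c,240+410/6,110+543/6,.017)).round(1))
E
```

```text
0.012 [14.5 64.3] [ 15.7 -64. ]
0.015 [ 9.6 59.4] [ 10.8 -68. ]
0.018 [ 4.7 54.5] [  5.9 -72. ]
strip ends [-5.7 79.8] [ -6.5 -92.3]
```

Call:
{"method": "step_arm", "body": {
  "translation": [
    [0.1,0,0],
    [0.06,0,-0.03],
    [0,0,-0.04],
    [0,0,0],
    [0,0,0]
  ],
  "rotation": [
    [0,0,0],
    [0,0,0],
    [0,0,0],
    [0,0,0],
    [0,0,0]
  ]
}}

```text
clock: 61.05
tcp_pos: [0.6025, -0.1444, 0.1512]
eef_rot: [0.722, 0.692, 0.0, 0.0]
ft_force: [-0.2, 0.1, -0.4]
gripper_width: 0.071
```

Call:
{"method": "step_arm", "body": {
  "translation": [
    [0,0,-0.04],
    [0,0,-0.04],
    [0,0,0],
    [0,0,0],
    [0,0,0]
  ],
  "rotation": [
    [0,0,0],
    [0,0,0],
    [0,0,0],
    [0,0,0],
    [0,0,0]
  ]
}}

```text
clock: 61.68
tcp_pos: [0.6026, -0.1444, 0.1492]
eef_rot: [0.722, 0.692, 0.0, 0.0]
ft_force: [0.6, -0.6, 3.0]
gripper_width: 0.068
```

Call:
{"method": "step_arm", "body": {
  "translation": [
    [0.1,0,0.06],
    [0.2,0,0],
    [0.2,-0.01,-0.01],
    [0.2,-0.01,-0.02],
    [0.2,-0.01,-0.03]
  ],
  "rotation": [
    [0,0,0],
    [0,0,0],
    [0,0,0],
    [0,0,0],
    [0,0,0]
  ]
}}

```text
clock: 62.3
tcp_pos: [0.6246, -0.1448, 0.1479]
eef_rot: [0.722, 0.692, -0.0, -0.001]
ft_force: [0.8, -0.3, -2.0]
gripper_width: 0.067
```

```bash
python3 - <<'E'
from h import *
s=st()
snap('scene','s32',(240,110,340,210),6)
E
```

```text
t 62.3 tcp [ 0.6246 -0.1448  0.1479] y [ 0.999 -0.041 -0.002] z [-0.002  0.001 -1.   ] yaw -2.36 F [ 0.8 -0.3 -2. ] w 0.067 q [-0.36  0.38  1.41 -0.    1.35 -0.32]
```

View pics/s32.png

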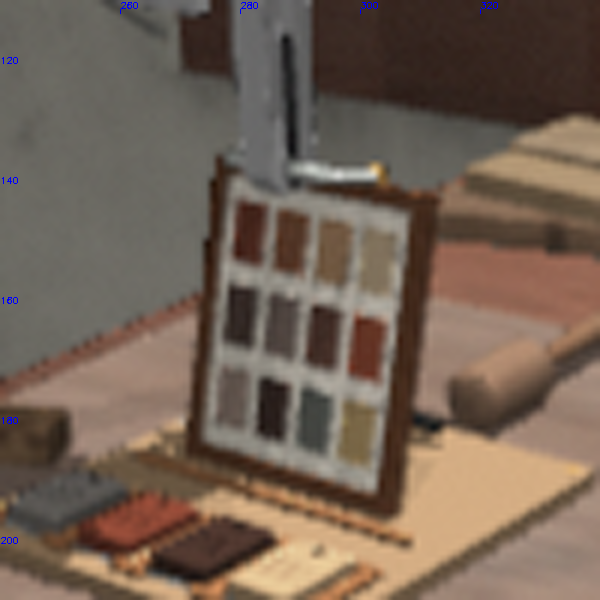

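Leaning as planned. Continue the arc.

Call:
{"method": "step_arm", "body": {
  "translation": [
    [0.2,-0.01,-0.05],
    [0.2,-0.01,-0.06],
    [0.2,0,-0.06],
    [0,0,-0.03],
    [0,0,0]
  ],
  "rotation": [
    [0,0,0],
    [0,0,0],
    [0,0,0],
    [0,0,0],
    [0,0,0]
  ]
}}

```text
clock: 62.98
tcp_pos: [0.6402, -0.1457, 0.1448]
eef_rot: [0.722, 0.692, 0.0, 0.001]
ft_force: [-2.3, -0.6, 4.5]
gripper_width: 0.073
```

```bash
python3 - <<'E'
from h import *
s=st()
snap('scene','s33',(240,110,340,210),6)
snap('wrist','w33')
E
```

```text
t 62.98 tcp [ 0.6402 -0.1457  0.1448] y [ 0.999 -0.041  0.001] z [ 0.001 -0.001 -1.   ] yaw -2.37 F [-2.3 -0.6  4.5] w 0.073 q [-0.36  0.42  1.38 -0.    1.35 -0.31]
```

View pics/s33.png

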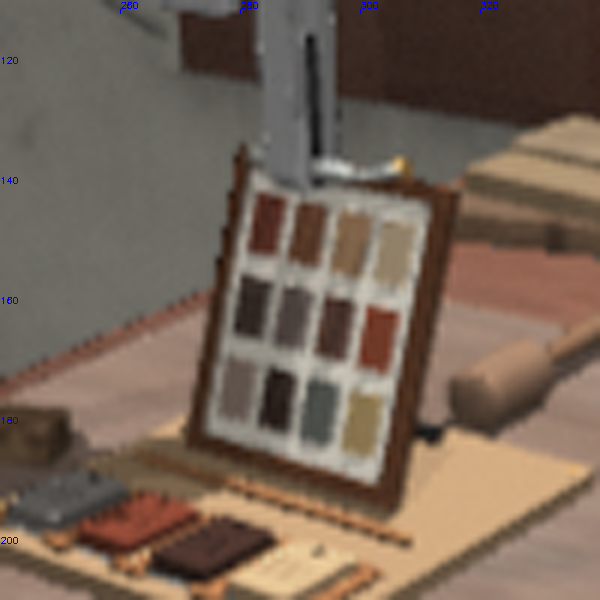

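View pics/w33.png

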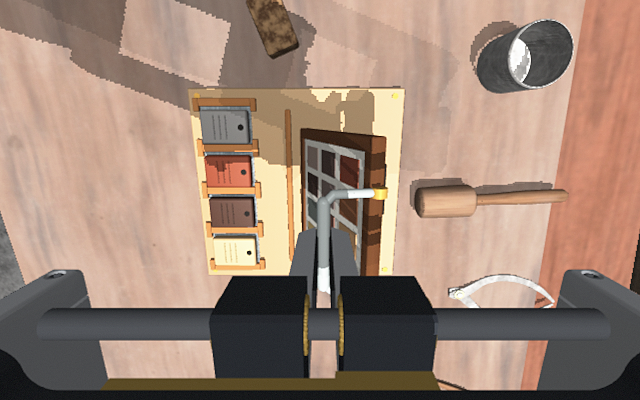

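Call:
{"method": "step_arm", "body": {
  "translation": [
    [0,0,0],
    [0,0,0],
    [0,0,0],
    [0,0,0],
    [0,0,0]
  ],
  "rotation": [
    [0,0,0],
    [0,0,0],
    [0,0,0],
    [0,0,0],
    [0,0,0]
  ],
  "fingers": 0.22
}}

```text
clock: 63.7
tcp_pos: [0.6395, -0.1453, 0.1434]
eef_rot: [0.722, 0.692, -0.0, -0.0]
ft_force: [-0.6, 0.1, -0.6]
gripper_width: 0.222
```

```bash
python3 - <<'E'
from h import *
s=st()
snap('scene','s34',(240,110,340,210),6)
snap('wrist','w34',(250,100,450,260),4)
E
```

```text
t 63.7 tcp [ 0.6395 -0.1453  0.1434] y [ 0.999 -0.041 -0.001] z [-0.001  0.    -1.   ] yaw -2.36 F [-0.6  0.1 -0.6] w 0.222 q [-0.36  0.42  1.38  0.    1.35 -0.31]
```

View pics/s34.png

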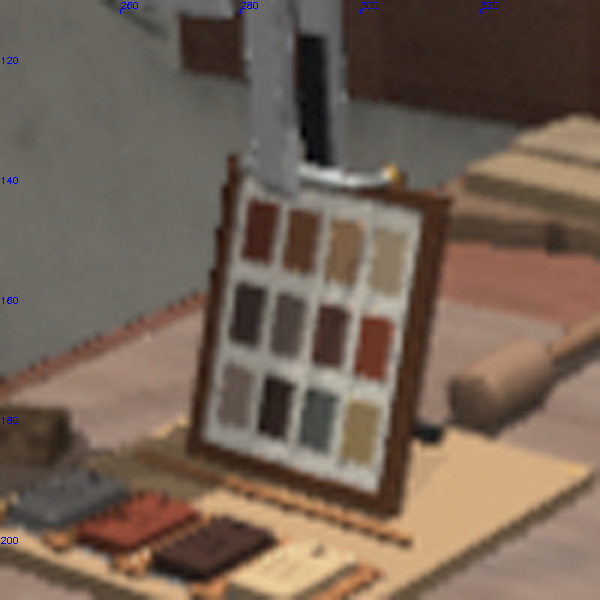

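View pics/w34.png

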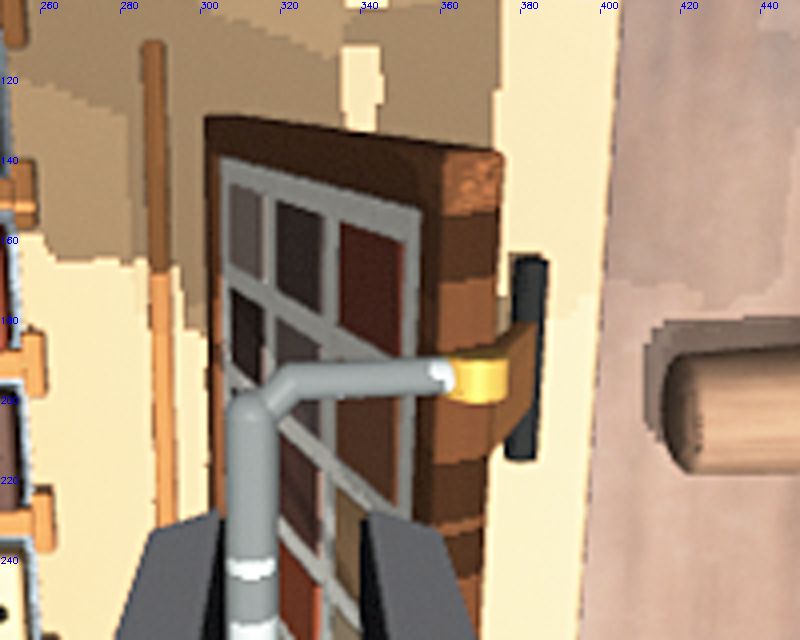

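```bash
python3 - <<'E'
from h import *
c=cal('s34'); t=np.radians(-2.35); a=np.array([np.cos(t),np.sin(t)]); y=np.array([-np.sin(t),np.cos(t)])
for nm,bot in (('s33',(240+188/6,110+445/6)),('s34',(240+190/6,110+445/6)),('s34 R',(240+393/6,110+515/6))):
  b=p2w(c,*bot,.012+.003); print(nm,bf(b).round(1),'bot px',np.round(bot,1))
  for f in (.2,.26,.32,.38): print(f,w2p(c,[*(b[:2]+a*.15*np.sin(f)),.015+.15*np.cos(f)]).round(1))
print('obs s33 TL',240+243/6,110+147/6,'s34 TL',240+235/6,110+157/6,'s34 TR',240+428/6,110+195/6)
c=cal('w34'); s=read_state()
print('w strip rear edge/front chart bottom',[bf(p2w(c,250+x/4,100+yy/4,z)).round(1) for x,yy,z in((167,150,.017),(207,118,.015),(548,258,.017),(537,460,.017),(512,258,.017))])
E
```

```text
s33 [21.5 70. ] bot px [271.3 184.2]
0.2 [274.7 133.6]
0.26 [276.8 133.6]
0.32 [278.9 133.8]
0.38 [280.9 134.1]
s34 [22.  69.2] bot px [271.7 184.2]
0.2 [275.1 133.6]
0.26 [277.2 133.6]
0.32 [279.3 133.8]
0.38 [281.3 134.1]
s34 R [ 15.5 -64.9] bot px [305.5 195.8]
0.2 [310.7 141.9]
0.26 [312.7 141.8]
0.32 [314.7 142. ]
0.38 [316.6 142.3]
obs s33 TL 280.5 134.5 s34 TL 279.1666666666667 136.16666666666666 s34 TR 311.3333333333333 142.5
w strip rear edge/front chart bottom [array([ 1.7, 56.5]), array([12. , 64.5]), array([101.8,  28.3]), array([101.9, -28. ]), array([92.3, 28.3])]
```

Call:
{"method": "step_arm", "body": {
  "translation": [
    [-0.15,0,0],
    [0,0,0.2],
    [0,0,0.5],
    [0,0,0.8],
    [0,0,1]
  ],
  "rotation": [
    [0,0,0],
    [0,0,0],
    [0,0,0],
    [0,0,0],
    [0,0,0]
  ]
}}

```text
clock: 64.42
tcp_pos: [0.6362, -0.1455, 0.2081]
eef_rot: [0.722, 0.692, 0.0, 0.0]
ft_force: [-0.0, -0.1, -0.0]
gripper_width: 0.22
```

Call:
{"method": "step_arm", "body": {
  "translation": [
    [0,0,1],
    [-1,-1,0.5],
    [-1,-1,0],
    [-1,-1,0],
    [-1,-1,0]
  ],
  "rotation": [
    [0,0,0],
    [0,0,0],
    [0,0,0],
    [0,0,0],
    [0,0,0]
  ]
}}

```text
clock: 65.05
tcp_pos: [0.5358, -0.2465, 0.2459]
eef_rot: [0.721, 0.692, 0.0, 0.001]
ft_force: [-0.2, 0.3, -0.2]
gripper_width: 0.221
```

Call:
{"method": "step_arm", "body": {
  "translation": [
    [-0.5,-1,0],
    [-0.5,-1,0],
    [0,-1,0],
    [0,0,0],
    [0,0,0]
  ],
  "rotation": [
    [0,0,0],
    [0,0,0],
    [0,0,0],
    [0,0,0],
    [0,0,0]
  ]
}}

```text
clock: 65.68
tcp_pos: [0.5115, -0.32, 0.2438]
eef_rot: [0.721, 0.692, 0.0, -0.0]
ft_force: [0.3, 0.5, -0.1]
gripper_width: 0.22
```

```bash
python3 - <<'E'
from h import *
s=st()
snap('scene','s35',(190,110,390,240),4)
snap('wrist','w35')
snap('top','t35',(180,100,380,270),4)
E
```

```text
t 65.67 tcp [ 0.5115 -0.32    0.2438] y [ 0.999 -0.041  0.   ] z [ 0.     0.001 -1.   ] yaw -2.34 F [ 0.3  0.5 -0.1] w 0.22 q [-0.7   0.23  1.41  0.    1.5  -0.66]
```

View pics/s35.png

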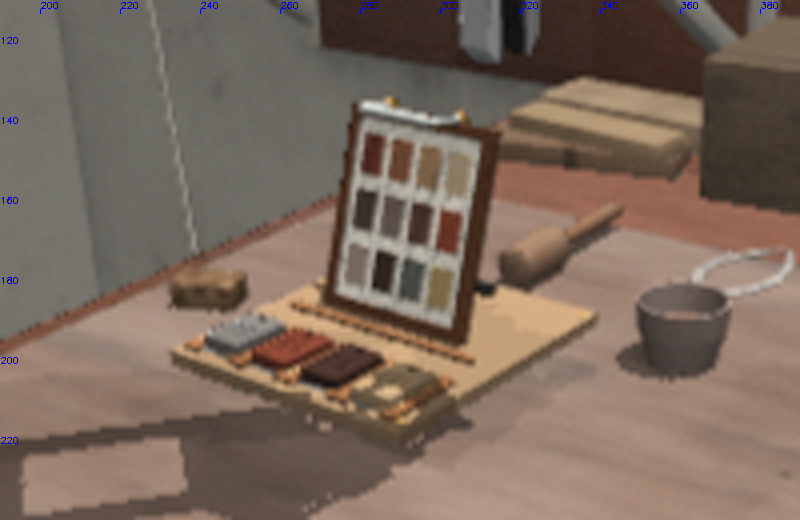

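View pics/w35.png

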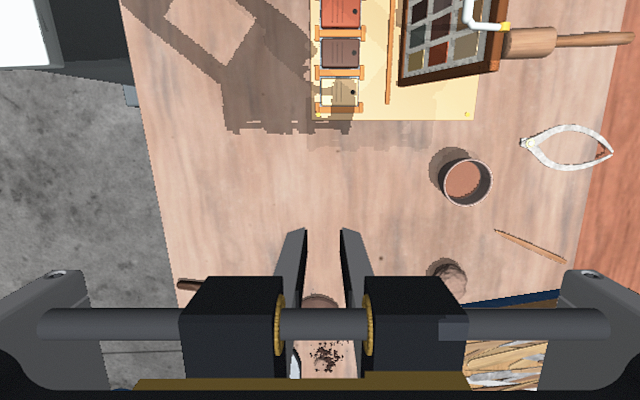

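View pics/t35.png

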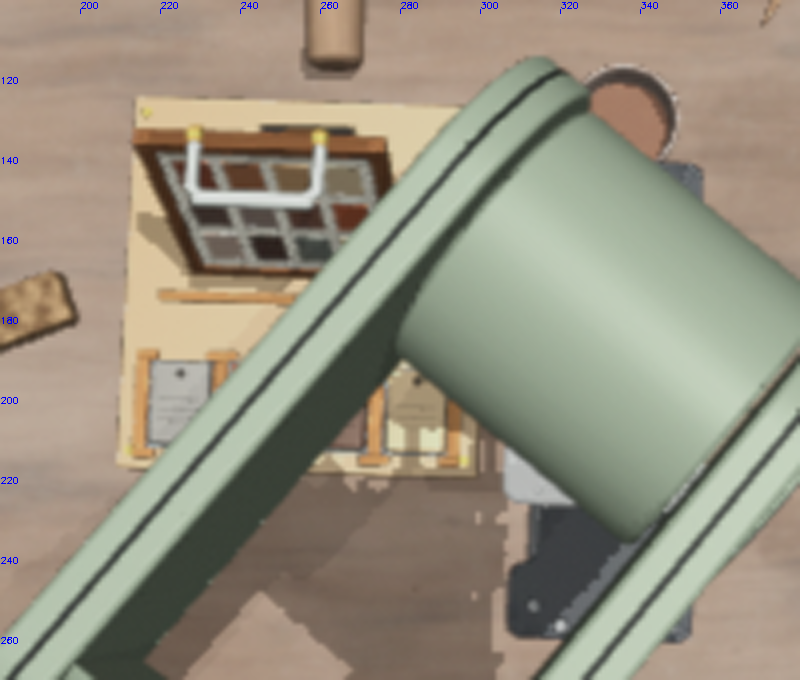

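Call:
{"method": "step_arm", "body": {
  "translation": [
    [-1,-0.6,0.5],
    [-1,-1,0.5],
    [-1,-1,0],
    [-1,-1,0],
    [-1,-1,0]
  ],
  "rotation": [
    [0,0,0],
    [0,0,0],
    [0,0,0],
    [0,0,0],
    [0,0,0]
  ]
}}

```text
clock: 66.45
tcp_pos: [0.3857, -0.4354, 0.2689]
eef_rot: [0.721, 0.693, 0.0, -0.0]
ft_force: [0.9, -0.2, 0.4]
gripper_width: 0.22
```

Call:
{"method": "step_arm", "body": {
  "translation": [
    [-0.3,-1,0],
    [-0.3,-1,0],
    [0,-1,0],
    [0,0,0],
    [0,0,0]
  ],
  "rotation": [
    [0,0,0],
    [0,0,0],
    [0,0,0],
    [0,0,0],
    [0,0,0]
  ]
}}

```text
clock: 67.08
tcp_pos: [0.3716, -0.5097, 0.2684]
eef_rot: [0.721, 0.693, 0.0, -0.0]
ft_force: [0.3, -0.4, 0.4]
gripper_width: 0.22
```

```bash
python3 - <<'E'
from h import *
s=st()
snap('top','t36',(180,100,380,240),4)
snap('scene','s36',(200,110,360,230),5)
E
```

```text
t 67.08 tcp [ 0.3716 -0.5097  0.2684] y [ 0.999 -0.04  -0.   ] z [-0.     0.001 -1.   ] yaw -2.31 F [ 0.3 -0.4  0.4] w 0.22 q [-1.08  0.28  1.3   0.    1.56 -1.04]
```

View pics/t36.png

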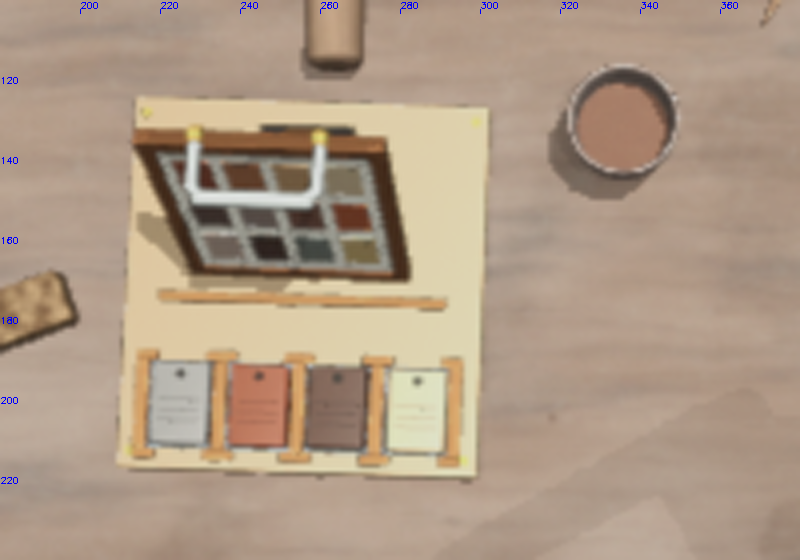

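View pics/s36.png

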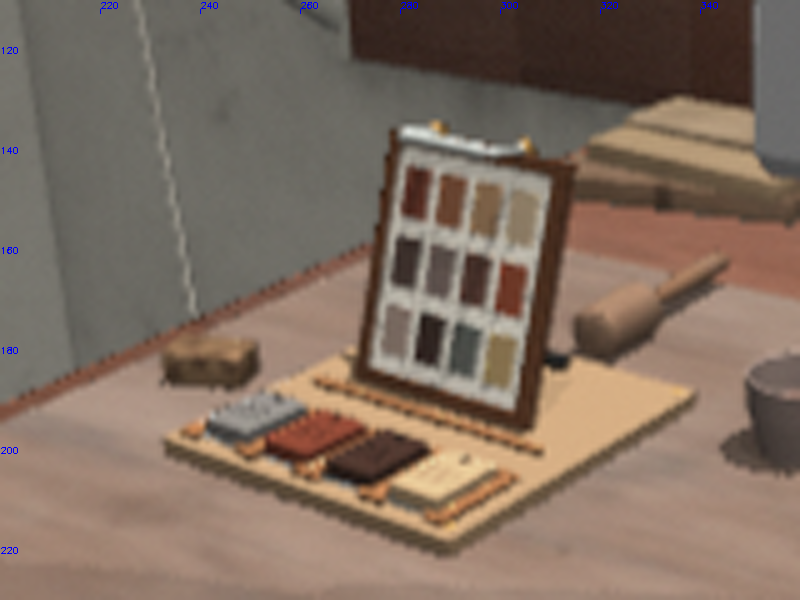

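```bash
python3 - <<'E'
from h import *
c=cal('t36')
L=p2w(c,180+192/4,100+270/4,.013);Rr=p2w(c,180+410/4,100+278/4,.013);s1=p2w(c,180+158/4,100+294/4,.017);s2=p2w(c,180+447/4,100+302/4,.017)
print(L,Rr,s1,s2,'mid diff',((L+Rr)-(s1+s2))/2, 'ang',np.degrees(np.arctan2(*(L-Rr)[:2])-np.arctan2(*(s1-s2)[:2])))
print(close_job())
E
```

```text
[ 0.62095015 -0.07797139  0.013     ] [ 0.61505538 -0.20682237  0.013     ] [ 0.60623851 -0.059059    0.017     ] [ 0.60002206 -0.22899452  0.017     ] mid diff [ 0.01487248  0.00162988 -0.004     ] ang 0.5243688056339042
the job is handed in; nothing more can be done
None
```

The job is done and handed in at about 67 s, in the order asked:

- **Cork block:** it is off the board and lying on the bare table to the board's left.
- **Tiles:** all four were present. Grey, red, dark and buff sit in pockets 1 to 4. The buff tile had been knocked about 2–3 cm aside; I found it again in the wrist picture before picking it up.
- **Chart:** I unfolded the leg to its stop, reading about 0.70 rad from the picture. I then lifted the chart by its loop and stood it behind the strip with the face towards the tiles.

**Last checks, in the overhead and side pictures:**
- The chart's bottom edge is about 15 mm behind the strip.
- The chart is centred within about 2 mm and parallel to the strip within about 0.5°.
- It leans back about 0.32 rad on its leg, with the foot on the board.
- All four tiles look flat and inside their rails.
- The gripper was clear of everything. I never touched the slip cup or the teapot lid.

**What disagreed with the description:**
- The fingertips turned out to end about 10 mm behind the stated tool point, not 22 mm ahead of it. My first grasp of the cork therefore closed on nothing. I found the true offset by lightly touching the table.
- On the second grasp the fingertips briefly pressed the board with about 26 N, within the limits.
- The right-hand side of the chart in one side picture suggested slightly less lean than the left. The overhead picture showed nothing wrong.

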